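Nest three channel brackets on the kitting hook

TASK

Hang the three brackets through their slots on the hook of the blue stand, flat back first and tab up: the large blue one first, then the medium orange one nested inside it, then the small white one inside that. Slide each one back along the bar until its web is home on the yellow spring stop (or flat on the bracket before it), press it there for a moment with about 9 N so that the spring stop gives, and never drive the stop solid (18 N); then let it go hanging there, before fetching the next. Leave the bin, the jar and the carton as they are.

Things in the scene. Friction and masses are not known exactly. Their poses are not given: they have to be found in the camera images.
- hook_bend (a point): The hook of the blue stand: a fixed level steel bar, 10 mm in diameter. This point: on its axis, 150 mm above the table, where the tip begins to turn up; +x runs along the bar to the column, z is up. The tip rises at 30 degrees towards -x for 16 mm (14 mm along, 8 mm up) and has a round end. A hung slot's upper edge rests on top of the bar.
- hook_root (a point): On the bar's axis, 125 mm along +x from the hook's bend, at the front of the 40 mm square column (top 15 mm above the axis). The yellow spring stop is clamped on the bar at a new, unmeasured place each time: its plate's front is 40 to 80 mm to -x of here. Plate 50 mm wide, from 27 mm below to 12 mm above the axis; yields 1 mm per 1.5 N, springs back, is solid at 12 mm (18 N).
- large_mid (a point): Large blue channel bracket, about 200 g (up to a third off): upright web 5 mm thick, 108 mm wide, 75 mm high; at each side edge a 4 mm flange reaches 28 mm to -x, flared 8 deg outward. Slot through the web, 15 mm wide, 45 to 67 mm above the bottom edge. Point: mid web, 57 mm above the bottom edge. x: from open side to flat back, y across, z up (stands upright at the start).
- medium_mid (a point): Medium orange channel bracket, about 170 g (up to a third off): upright web 5 mm thick, 95 mm wide, 75 mm high; at each side edge a 4 mm flange reaches 28 mm to -x, flared 8 deg outward. Slot through the web, 15 mm wide, 45 to 67 mm above the bottom edge. Point: mid web, 57 mm above the bottom edge. x: from open side to flat back, y across, z up (stands upright at the start). Nests web on web in the large one, 2.5 mm room each side.
- small_mid (a point): Small white channel bracket, about 140 g (up to a third off): upright web 5 mm thick, 82 mm wide, 75 mm high; at each side edge a 4 mm flange reaches 28 mm to -x, flared 8 deg outward. Slot through the web, 15 mm wide, 45 to 67 mm above the bottom edge. Point: mid web, 57 mm above the bottom edge. x: from open side to flat back, y across, z up (stands upright at the start). Nests web on web in the medium one, 2.5 mm room each side.
- large_tab (a point): Centre of the large blue bracket's tab, its grip: 14 mm wide along y, 5 mm thick along x, standing on the middle of the web from 75 to 114 mm above the bottom edge. This point is 94.5 mm above the bottom edge; axes as the bracket's. Pinch the tab by its two side edges.
- medium_tab (a point): Centre of the medium orange bracket's tab, its grip: 26 mm wide along y, 5 mm thick along x, standing on the middle of the web from 75 to 114 mm above the bottom edge. This point is 94.5 mm above the bottom edge; axes as the bracket's. Pinch the tab by its two side edges.
- small_tab (a point): Centre of the small white bracket's tab, its grip: 38 mm wide along y, 5 mm thick along x, standing on the middle of the web from 75 to 114 mm above the bottom edge. This point is 94.5 mm above the bottom edge; axes as the bracket's. Pinch the tab by its two side edges.
- bin_mid (a point): Bystander: blue plastic bin of shafts, 140 x 200 x 70 mm; this is its centre.
- jar_mid (a point): Bystander: white jar with a red cap, 60 mm across, 85 mm high; this is its centre.
- carton_mid (a point): Bystander: small cardboard carton, 100 x 120 x 70 mm; this is its centre.
Things that resemble listed ones, but are neither listed nor needed, are in the scene too. What is shaped like the part that bears large_mid but green is not meant.

How it is judged:
By the outcome, as a careful person would: the job done as asked, in the order asked, and still so for the second after the job is handed in, with the robot touching nothing.
It also fails if it takes over 72 s, if anything falls off the work surface, if the arm or the gripper's body presses on something with over 40 N, if the wrist force passes 120 N, or if a joint passes its speed limit or range.

ROBOT

A 7-joint arm with a two-finger parallel gripper is mounted at the origin on the work surface. World frame = base frame: x ahead of the robot, y to its left, z up, the work surface at z = 0. Lengths are in m, angles in degrees, forces in N, time in s.
With the tool pointing down it reaches from about 0.425 to 1.025 m from the base axis. Payload 9.4 kg.
Tool frame: the origin (TCP) lies at the very end of the fingers, on their centre line; the grasp point (between the pads) lies 19 mm behind it (manip.hold_point_z is the distance from the TCP to the grasp point, in m); x points along the fingers, y is the direction in which the jaws open and shut, and the axes are right-handed (so a half turn about x gives the same grasp; the last joint's range is limited). The gripper opens to 85 mm and grips with 20 to 120 N. Pads are 22 mm wide; open, the fingers measure 114 mm over their backs; the gripper's body (76 mm by 85 mm) begins 54 mm behind the grasp point. The pads swing forward as they close: fully open they stand 13 mm farther back than shut.
Start: joints at [65.85, 34.337, -0.143, 91.639, 0.103, 54.024, -4.572], TCP at [0.245, -0.682, 0.231] pointing down, gripper open.
Joint ranges: [-147.43, 147.43], [-19.82, 112.94], [-74.19, 73.91], [6.32, 146.72], [-59.91, 239.91], [6.04, 106.73], [-150.56, 150.56]. Speed limits (degrees/s): [127.2, 127.2, 172.46, 172.46, 180, 180, 180].

INTERFACE

Orientations are given as [roll, pitch, yaw] about the fixed x, y, z axes, in that order (R = Rz(yaw) Ry(pitch) Rx(roll)).
In Python, from plant import manip gives the robot as it stands.
- The arm moves only by the tool step_arm, never from a script. Its argument "targets" is a list of rows, each a list of 7 numbers: the shift along the tool's x, y, z in cm, then the turn, a rotation vector about the tool's x, y, z in rad, then the closure, from 0 (fully open) to 1 (shut). A call has 1 to 8 rows; each row is the pose to reach, as a shift and turn from the pose commanded when the call began, along the tool's axes at that moment; what a row does not reach only later rows make up. A row lasts 1/12 s, in which the tool goes at most 41.7 mm and 7.16 degrees, less where a joint would pass 70% of its speed; a pose out of reach is approached as far as the arm can. A call with a gripper value outside its range is refused whole. The fingers move at their own pace and stop on an object; "squeeze" is the grip in N (left out, the last holds). Time passes only in rows, so rows that repeat a pose let the fingers close. It gives the time, the measured TCP pose, the force and the opening at its end, in the units of the state.
- manip.state(): the state, without advancing time (a new reading comes with each control period).
- manip.snapshot(name): name is "scene" or "top" or "wrist"; returns the picture (480x640x3 uint8, red, green, blue); there is no depth.
- manip.get_calibration(name): a dict with "fx", "fy", "cx", "cy" (pixels), "rvec" (rotation vector, rad) and "tvec" (3), from world to camera coordinates, as OpenCV has them; the wrist camera has in their place "hand_eye" (4x4, takes a point from camera to tool coordinates, whose origin is the TCP and whose axes are the tool frame's). Camera axes: x right, y down, z forward; pixel columns grow to the right and rows downward; lengths in m; the calibration is good to about 2 mm. A picture is of the moment at which its call begins: read the wrist's pose just before it. get_calibration takes no time and is no camera call.
- manip.job_done(): hands the job in, once; it reports no verdict.
The state is a dict: "time": time; "joint_pos": joint angles; "dq": joint speeds; "joint_torque": joint torques, N m; "eef_pos": TCP position; "eef_rot": TCP orientation; "force": force on the tool from outside, world axes, zero at the start; "ft_torque": the same for the moment, N m; "finger_gap": finger opening in m.
Only numpy, scipy, OpenCV 4.12 (cv2) and the standard library are available. Lean on these libraries where they do the work, as an engineer would, in place of code of your own. Each camera call takes 0.05 s, during which the arm holds its last target. There are 200 camera calls.

## Working session

There is one attempt and no reset: what is moved stays moved. The work goes in short steps, Python scripts to look and compute and a tool call to move; the robot and the scene stay as the last step left them, time stands still between calls to the robot, and variables do not carry over. Pictures are saved under pics/ and viewed, about 8 in all and at most 12, crops included, and the job is handed in when it is done.

Besides the shell and the picture viewer there is one more tool, called after "Call:" as name(argument=value, ...) on one line, values as JSON. step_arm: Moves the arm, as the interface text tells. Its arguments: {"type":"object","properties":{"targets":{"type":"array","items":{"type":"array","items":{"type":"number"}}},"squeeze":{"type":"number"}},"required":["targets"]}

```bash
ls; mkdir -p pics; python3 - <<'E'
from plant import manip
import cv2, numpy as np
print(manip.state())
for n in("scene","top"):
    im=manip.snapshot(n); cv2.imwrite(f"pics/{n}0.png",im[:,:,::-1]); np.save(f"pics/{n}0.npy",im)
    c=manip.get_calibration(n); print(n,c)
    R=cv2.Rodrigues(np.array(c["rvec"],float))[0]; print("pos",-R.T@np.array(c["tvec"]).ravel())
print(manip.get_calibration("wrist"), manip.hold_point_z)
E
```

```text
pics
{'time': 0.0, 'joint_pos': array([65.84919075, 34.38430181, -0.14425107, 91.68090506,  0.10302678,
       54.02396661, -4.57100656]), 'dq': array([-0.05756214, -0.00067233,  0.01117023, -0.00619112,  0.01051553,
        0.05074533, -0.00280255]), 'joint_torque': array([-6.85310952e-04, -7.76465464e+01,  1.56481896e+00, -2.58012056e+01,
        1.22689435e-02,  9.03599022e-03, -2.26533365e-05]), 'eef_pos': array([ 0.24487376, -0.6818926 ,  0.2304202 ]), 'eef_rot': array([-84.25994243,  89.91093476, 115.49955707]), 'force': array([ 1.14408863, -1.10339845, -0.24081554]), 'ft_torque': array([ 0.00755277, -0.0217248 , -0.0068701 ]), 'finger_gap': 0.08566351133110707}
scene {'fx': 480.7355912524757, 'fy': 480.7355912524757, 'cx': 314.6074867503532, 'cy': 240.58652073670515, 'rvec': array([ 1.01012903,  2.55657835, -0.87615323]), 'tvec': array([ 0.40680004, -0.19155554,  1.77457227])}
pos [1.16757832 0.61283767 1.26983361]
top {'fx': 567.4869221552509, 'fy': 567.4869221552509, 'cx': 314.6052939397859, 'cy': 244.97642030437245, 'rvec': array([ 2.13230823, -2.12191648,  0.19223326]), 'tvec': array([-0.03330363,  0.53642513,  1.37030472])}
pos [ 0.2823387  -0.03118663  1.4442674 ]
{'fx': 408.4024910421683, 'fy': 408.4024910421683, 'cx': 320.5774679660068, 'cy': 243.0390363626125, 'hand_eye': array([[ 3.60609100e-04, -2.86486864e-01,  9.58084102e-01,
        -1.42461843e-01],
       [ 9.99999104e-01,  1.33831235e-03,  2.37976292e-05,
        -3.38503305e-04],
       [-1.28903349e-03,  9.58083235e-01,  2.86487090e-01,
        -7.37241748e-02],
       [ 0.00000000e+00,  0.00000000e+00,  0.00000000e+00,
         1.00000000e+00]])} 0.0187
```

View pics/scene0.png

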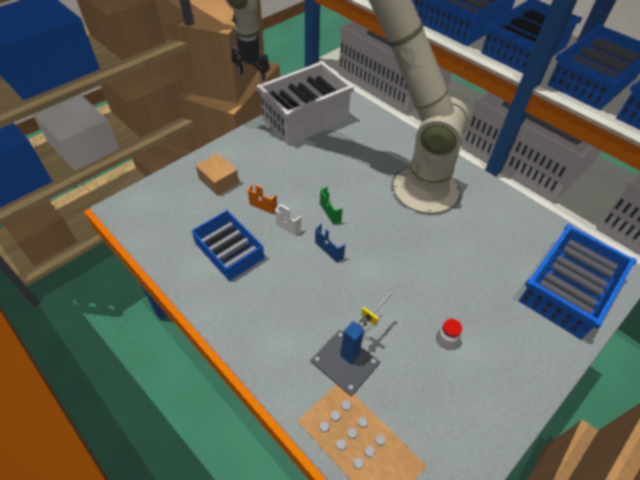

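View pics/top0.png

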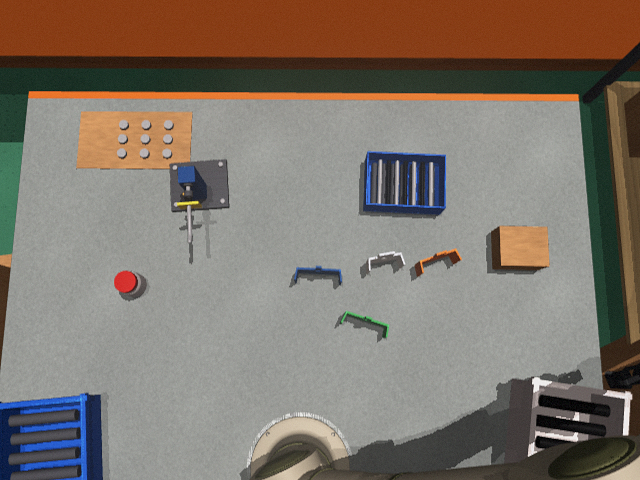

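Top view: the hook (bar end about px (191,258), yellow stop (187,203)) points towards the robot. The brackets are blue (318,272), white (386,260), orange (438,262); green (365,322) is the decoy. Next I'll measure these.

```bash
cat > h.py <<'E'
import numpy as np, cv2
from scipy.spatial.transform import Rotation as Ro
from plant import manip
def cam(n,st=None):
    c=manip.get_calibration(n); K=(c["fx"],c["fy"],c["cx"],c["cy"])
    if n=="wrist":
        H=np.array(c["hand_eye"]); R=Ro.from_euler("xyz",st["eef_rot"],degrees=True).as_matrix()
        return K,R@H[:3,:3],R@H[:3,3]+st["eef_pos"]
    R=cv2.Rodrigues(np.array(c["rvec"],float))[0]
    return K,R.T,-R.T@np.array(c["tvec"]).ravel()
def ray(C,uv):
    K,R,p=C; d=R@np.array([(uv[0]-K[2])/K[0],(uv[1]-K[3])/K[1],1]); return p,d
def onz(C,uv,z):
    p,d=ray(C,uv); return p+d*(z-p[2])/d[2]
def proj(C,X):
    K,R,p=C; q=R.T@(np.array(X)-p); return np.array([K[0]*q[0]/q[2]+K[2],K[1]*q[1]/q[2]+K[3]])
def tri(obs):
    A=np.zeros((3,3));b=np.zeros(3)
    for C,uv in obs:
        p,d=ray(C,uv);d=d/np.linalg.norm(d);M=np.eye(3)-np.outer(d,d);A+=M;b+=M@p
    return np.linalg.solve(A,b)
def mask(im,name):
    h=cv2.cvtColor(im,cv2.COLOR_RGB2HSV)
    lo,hi=dict(blue=((105,120,50),(125,255,255)),orange=((6,170,90),(16,255,255)),white=((0,0,185),(180,40,255)),
      yellow=((22,150,100),(34,255,255)),green=((50,120,60),(75,255,255)))[name]
    return cv2.inRange(h,lo,hi)
def snap(n,tag):
    st=manip.state(); im=manip.snapshot(n); cv2.imwrite(f"pics/{tag}.png",im[:,:,::-1]); np.save(f"pics/{tag}.npy",im)
    return im,cam(n,st),st
def down(yaw):
    "tool rotation: x down, jaws (tool y) along bracket y axis for bracket yaw (deg)"
    c,s=np.cos(np.radians(yaw)),np.sin(np.radians(yaw))
    y=np.array([-s,c,0]); x=np.array([0,0,-1.]); return np.c_[x,y,np.cross(x,y)]
def goto(pos,yaw,flip=False):
    st=manip.state(); R=Ro.from_euler("xyz",st["eef_rot"],degrees=True).as_matrix()
    D=down(yaw+180*flip)
    print("t",round(st["time"],2),"shift cm",np.round(R.T@(np.array(pos)-st["eef_pos"])*100,2),"turn",np.round(Ro.from_matrix(R.T@D).as_rotvec(),4),
     "pos",np.round(st["eef_pos"],4),"F",np.round(st["force"],1))
E
python3 - <<'E'
from h import *
T=cam("top");S=cam("scene")
t=np.load("pics/top0.npy");s=np.load("pics/scene0.npy")
for n in("blue","orange","white","yellow"):
    for nm,im,C in(("top",t,T),("scene",s,S)):
        m=mask(im,n);k,l,st,ce=cv2.connectedComponentsWithStats(m)
        for i in range(1,k):
            if 15<st[i,4]<800:
                c=ce[i]; z=.15 if n=="yellow" else .075
                print(n,nm,st[i],np.round(c,1),np.round(onz(C,c,z),3))
R=manip.state()["eef_rot"];print(Ro.from_euler("xyz",R,degrees=True).as_matrix().round(3))
a=t[230:290,270:480];b=t[150:270,160:240]
cv2.imwrite("pics/z.png",np.vstack([cv2.resize(a,(798,228),interpolation=3),np.hstack([cv2.resize(b,(240,360),interpolation=3),np.zeros((360,558,3),np.uint8)])])[:,:,::-1])
E
```

```text
blue top [178 166  17  17 274] [186.  174.3] [0.711 0.293 0.075]
blue top [316 266  26  16  68] [330.8 270.9] [ 0.468 -0.07   0.075]
blue top [294 268  21  12  53] [302.3 270.3] [ 0.469 -0.001  0.075]
blue scene [306   0  13  65 734] [311.5  31.2] [-0.362 -0.998  0.075]
blue scene [617  81  23  48 543] [631.9 107.2] [-0.931  0.322  0.075]
blue scene [316 226  28  35 358] [328.7 245.5] [ 0.489 -0.013  0.075]
blue scene [149 297  17  22  99] [157.3 309.3] [ 1.004 -0.179  0.075]
blue scene [341 322  23  41 610] [351.5 342. ] [0.675 0.266 0.075]
orange top [436 249  25  11  65] [448.5 253. ] [ 0.513 -0.358  0.075]
orange top [420 257  14  16  42] [424.6 262.2] [ 0.49  -0.299  0.075]
orange scene [249 186  27  27 356] [261.9 200.3] [ 0.52  -0.304  0.075]
white top [164 121   8   7  22] [166.7 124.5] [0.842 0.348 0.075]
white top [141 135   8   7  27] [144.6 138.5] [0.804 0.402 0.075]
white top [118 137   8   5  18] [121.6 139.2] [0.802 0.461 0.075]
white top [163 136   9   6  24] [166.4 139.3] [0.803 0.347 0.075]
white top [144 149   4   7  17] [145.1 152.6] [0.767 0.399 0.075]
white top 
[... 1498 characters left out ...]
 scene [425  28  96  53 773] [473.2  55. ] [-0.77  -0.35   0.075]
white scene [324  50  15   9  74] [332.6  54.6] [-0.293 -0.784  0.075]
white scene [309  62 111  66 570] [373.3  99.9] [-0.177 -0.429  0.075]
white scene [265  69  40  15  50] [285.5  75.7] [-0.023 -0.801  0.075]
white scene [283 109   8   5  19] [286.5 111.2] [ 0.137 -0.612  0.075]
white scene [459 150  26  18 158] [471.7 158.8] [-0.18   0.057  0.075]
white scene [279 204  10   6  19] [283.7 206.2] [ 0.483 -0.233  0.075]
yellow top [177 201  22   5  77] [187.8 202.9] [0.617 0.268 0.15 ]
yellow scene [363 308  15  17  94] [370.1 315.7] [0.615 0.268 0.15 ]
[[-0.001  0.338 -0.941]
 [ 0.001 -0.941 -0.338]
 [-1.    -0.001  0.   ]]
```

View pics/z.png

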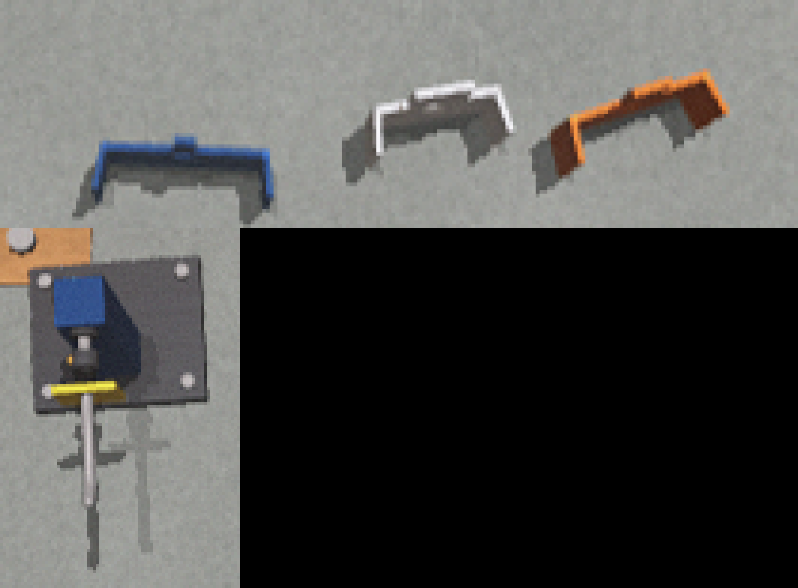

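Clear view of the pieces: the flat backs face +x and the hook runs along about +x too. Next I'll move the wrist camera over the brackets.

```bash
python3 - <<'E'
from h import *
T=cam("top")
o=lambda u,v,z:np.round(onz(T,(270+u/3.8,230+v/3.8),z),4)
print("blue",o(102,143,.075),o(271,152,.075),"tab",o(185,138,.114))
print("white",o(376,104,.075),o(500,87,.075),"tab",o(415,92,.114),o(473,83,.114))
print("orange",o(572,120,.075),o(711,72,.075),"tab",o(628,95,.114),o(672,85,.114))
q=lambda u,v,z:np.round(onz(T,(160+u/3,150+(v-228)/3),z),4)
print("hook: end",q(89,503,.158),"bar",q(85,400,.155),"stop",q(52,390,.162),q(116,385,.162))
st=manip.state();y0=-160.25;d=np.array([.455,-.18,.27])-st["eef_pos"]
for k,(tot) in enumerate((0,57,114)):
    s,c=np.sin(np.radians(y0+tot)),np.cos(np.radians(y0+tot))
    e=d/3;print(np.round([-e[2]*100,100*(-s*e[0]+c*e[1]),100*(c*e[0]+s*e[1])],1))
E
```

```text
blue [0.4755 0.0123 0.075 ] [ 0.4702 -0.096   0.075 ] tab [ 0.4734 -0.0406  0.114 ]
white [ 0.5016 -0.1636  0.075 ] [ 0.5131 -0.2436  0.075 ] tab [ 0.5031 -0.1843  0.114 ] [ 0.509  -0.2207  0.114 ]
orange [ 0.4919 -0.2893  0.075 ] [ 0.5236 -0.3798  0.075 ] tab [ 0.5019 -0.3174  0.114 ] [ 0.5083 -0.3452  0.114 ]
hook: end [0.523  0.2574 0.158 ] bar [0.6051 0.2648 0.155 ] stop [0.6112 0.2892 0.162 ] [0.6155 0.2397 0.162 ]
[ -1.3 -13.4 -12.2]
[ -1.3   3.  -17.9]
[-1.3 16.6 -7.2]
```

Call:
step_arm(targets=[[-1.3,-13.4,-12.2,-0.995,0,0,0],[-1.3,-13.4,-12.2,-0.995,0,0,0],[-1.3,-13.4,-12.2,-0.995,0,0,0],[-1.3,-13.4,-12.2,-0.995,0,0,0],[-1.3,-13.4,-12.2,-0.995,0,0,0],[-1.3,-13.4,-12.2,-0.995,0,0,0],[-1.3,-13.4,-12.2,-0.995,0,0,0],[-1.3,-13.4,-12.2,-0.995,0,0,0]])

```text
time: 0.77
eef_pos: [0.3148, -0.5144, 0.2443]
eef_rot: [-81.7, 90.0, 175.5]
force: [-0.5, -0.4, -0.6]
finger_gap: 0.0854
```

Call:
step_arm(targets=[[-1.3,3,-17.9,-0.995,0,0,0],[-1.3,3,-17.9,-0.995,0,0,0],[-1.3,3,-17.9,-0.995,0,0,0],[-1.3,3,-17.9,-0.995,0,0,0],[-1.3,3,-17.9,-0.995,0,0,0],[-1.3,3,-17.9,-0.995,0,0,0],[-1.3,3,-17.9,-0.995,0,0,0],[-1.3,3,-17.9,-0.995,0,0,0]])

```text
time: 1.43
eef_pos: [0.3849, -0.347, 0.2573]
eef_rot: [-115.4, 90.0, -161.2]
force: [0.3, 0.2, -0.6]
finger_gap: 0.0855
```

Call:
step_arm(targets=[[-1.3,16.6,-7.2,-0.81,0,0,0],[-1.3,16.6,-7.2,-0.81,0,0,0],[-1.3,16.6,-7.2,-0.81,0,0,0],[-1.3,16.6,-7.2,-0.81,0,0,0],[-1.3,16.6,-7.2,-0.81,0,0,0],[-1.3,16.6,-7.2,-0.81,0,0,0],[-1.3,16.6,-7.2,-0.81,0,0,0],[-1.3,16.6,-7.2,-0.81,0,0,0]])

```text
time: 2.1
eef_pos: [0.4547, -0.1804, 0.27]
eef_rot: [144.1, 90.0, 144.5]
force: [-0.2, -0.6, 1.5]
finger_gap: 0.0852
```

```bash
python3 - <<'E'
from h import *
im,C,st=snap("wrist","w1");print(st["time"],st["eef_pos"],st["eef_rot"],st["joint_pos"].round(1))
E
```

```text
2.1 [ 0.45471433 -0.18041135  0.27000919] [144.08123138  89.96247489 144.47132855] [ 52.2  21.3 -48.8 117.2  20.8  50.3  82.1]
```

View pics/w1.png

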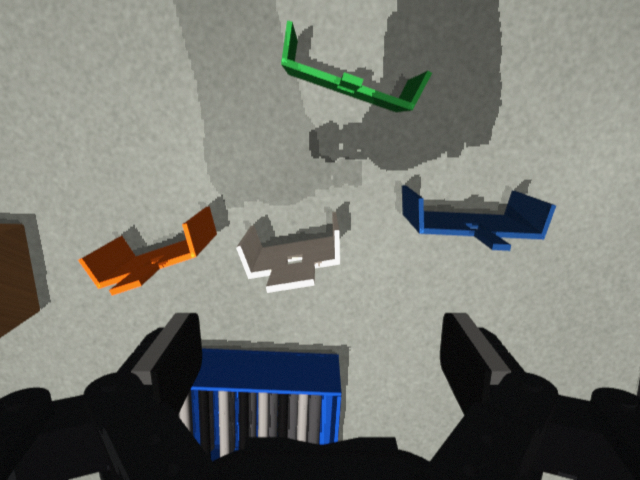

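The wrist view shows blue at (480,220) with its tab top at (490,243), white with its tab top at (290,287), and orange with its tab top at (125,288). All open towards the robot. I'll measure tab tops and web tops from the bright faces.

```bash
python3 - <<'E'
from h import *
im=np.load("pics/w1.npy");C=None
st=manip.state();C=cam("wrist",st)
# top faces: threshold brightness within each bracket region
for n,(u0,v0,u1,v1),th in(("blue",(395,175,560,255),None),("white",(230,215,350,300),None),("orange",(70,195,225,300),None)):
    r=im[v0:v1,u0:u1].astype(int)
    if n=="white": m=(r.min(2)>190)
    elif n=="blue": m=(r[...,2]-r[...,0]>50)&(r[...,2]>105)
    else: m=(r[...,0]-r[...,2]>100)&(r[...,0]>190)
    ys,xs=np.nonzero(m);xs+=u0;ys+=v0
    print(n,len(xs),xs.min(),xs.max(),ys.min(),ys.max())
    for row in range(ys.max()-8,ys.max()+1):
        q=xs[ys==row]
        if len(q):print("  row",row,q.min(),q.max(),len(q))
    big=cv2.resize(im[v0:v1,u0:u1],None,fx=2.3,fy=2.3,interpolation=3)
    cv2.imwrite(f"pics/c_{n}.png",big[:,:,::-1])
a=[cv2.resize(im[v0:v0+105,u0:u0+165],None,fx=2.4,fy=2.4,interpolation=cv2.INTER_CUBIC) for u0,v0 in((395,160),(210,200),(70,195))]
cv2.imwrite("pics/c.png",np.vstack([np.hstack(a[:2]),np.hstack([a[2],a[2]*0])])[:,:,::-1])
E
```

```text
blue 1019 419 555 198 250
  row 244 493 509 17
  row 245 493 510 18
  row 246 493 510 18
  row 247 493 510 18
  row 248 492 510 19
  row 249 492 509 18
  row 250 502 509 8
white 936 236 339 230 292
  row 284 279 314 36
  row 285 273 313 41
  row 286 267 309 43
  row 287 266 303 38
  row 288 266 296 31
  row 289 266 290 25
  row 290 266 284 19
  row 291 267 277 11
  row 292 267 271 5
orange 857 78 195 224 295
  row 287 97 136 28
  row 288 98 133 24
  row 289 110 130 21
  row 290 109 127 19
  row 291 109 124 16
  row 292 110 121 12
  row 293 111 118 8
  row 294 111 115 5
  row 295 112 112 1
```

View pics/c.png

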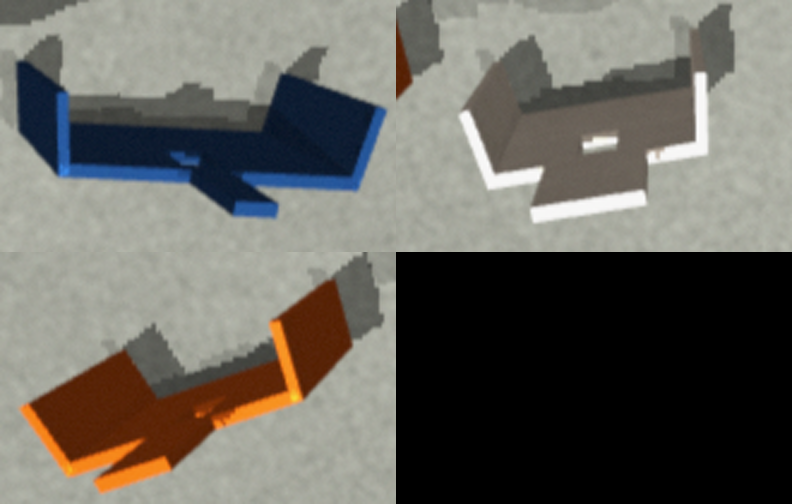

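```bash
python3 - <<'E'
from h import *
C=cam("wrist",manip.state())
for n,a,b,t in(("blue",(543.75,238.75),(420,233.3),(502.1,247.5)),("white",(339.2,264.2),(248.75,278.75),(290.4,285.8)),("orange",(194.6,257.5),(100,287.9),(125.8,287.9))):
    A,B,P=onz(C,a,.075),onz(C,b,.075),onz(C,t,.114);d=A-B
    yaw=np.degrees(np.arctan2(-d[0],d[1]));m=(A+B)/2-.0025*np.array([np.cos(np.radians(yaw)),np.sin(np.radians(yaw)),0])
    print(n,"w",np.linalg.norm(d).round(4),"yaw",yaw.round(1),"webmid",m.round(4),"tab",P.round(4))
print("blue pre-grasp");goto((.471,-.041,.16),-2.8)
E
```

```text
blue w 0.107 yaw -2.4 webmid [ 0.474  -0.0411  0.075 ] tab [ 0.4747 -0.0408  0.114 ]
white w 0.0811 yaw 9.9 webmid [ 0.507  -0.2038  0.075 ] tab [ 0.5067 -0.2035  0.114 ]
orange w 0.0914 yaw 18.4 webmid [ 0.5087 -0.3337  0.075 ] tab [ 0.5089 -0.3334  0.114 ]
blue pre-grasp
t 2.15 shift cm [11.   13.97  1.67] turn [ 0.0508 -0.0006 -0.0004] pos [ 0.4546 -0.1808  0.27  ] F [0.4 0.4 0.2]
```

Call:
step_arm(targets=[[8,13.97,1.97,0.047,0,0,0],[8,13.97,1.97,0.047,0,0,0],[8,13.97,1.97,0.047,0,0,0],[8,13.97,1.97,0.047,0,0,0.3],[13,13.97,1.97,0.047,0,0,0.3],[17,13.97,1.97,0.047,0,0,0.3],[18.9,13.97,1.97,0.047,0,0,0.3],[18.9,13.97,1.97,0.047,0,0,0.3]])

```text
time: 2.82
eef_pos: [0.4718, -0.0408, 0.0774]
eef_rot: [-178.2, 89.6, 179.2]
force: [-0.6, 0.2, 0.9]
finger_gap: 0.0597
```

```bash
python3 - <<'E'
from h import *
goto((.474,-.041,.081),-2.6);print(manip.state()["finger_gap"])
E
```

```text
t 2.82 shift cm [-0.36 -0.01  0.22] turn [ 0.0002 -0.0069  0.0002] pos [ 0.4718 -0.0408  0.0774] F [-0.6  0.2  0.9]
0.0596931743990331
```

Call:
step_arm(targets=[[0,0,0,0,0,0,0.3],[0,0,0,0,0,0,1],[0,0,0,0,0,0,1],[0,0,0,0,0,0,1],[0,0,0,0,0,0,1],[0,0,0,0,0,0,1],[0,0,0,0,0,0,1],[0,0,0,0,0,0,1]], squeeze=80)

```text
time: 3.48
eef_pos: [0.4749, -0.0419, 0.0827]
eef_rot: [-24.3, 89.8, -26.9]
force: [-1.7, -2.6, 10.1]
finger_gap: 0.0122
```

```bash
python3 - <<'E'
from h import *
goto((.474,-.041,.18),-2.6);print(manip.state()["finger_gap"],manip.state()["joint_pos"].round(1))
E
```

```text
t 3.48 shift cm [-9.73  0.07 -0.07] turn [0.0001 0.0026 0.0012] pos [ 0.4749 -0.0419  0.0827] F [-1.7 -2.6 10.1]
0.01217215986006765 [ 20.4  34.9 -31.6 129.5  43.2  26.1  40.9]
```

Call:
step_arm(targets=[[-4,0,0,0,0,0,1],[-8,0,0,0,0,0,1],[-12,3,1,0,0,0,1],[-15.7,6.5,3,-0.05,0,0,1],[-15.7,10.5,5,-0.1,0,0,1],[-15.7,14.5,7,-0.13,0,0,1],[-15.7,17.5,7.8,-0.13,0,0,1],[-15.7,17.5,7.8,-0.13,0,0,1]])

```text
time: 4.15
eef_pos: [0.5614, 0.1367, 0.2402]
eef_rot: [48.5, 89.6, 53.7]
force: [0.0, 0.5, -2.6]
finger_gap: 0.012
```

Call:
step_arm(targets=[[0,0,0,0,0,0,1],[0,0,0,0,0,0,1],[0,0,0,0,0,0,1],[0,0,0,0,0,0,1]])

```text
time: 4.48
eef_pos: [0.5591, 0.1286, 0.2381]
eef_rot: [-124.8, 89.9, -120.0]
force: [-0.4, 0.2, -1.9]
finger_gap: 0.0117
```

```bash
python3 - <<'E'
from h import *
im,C,st=snap("wrist","w2");print(st["time"],st["eef_pos"],st["force"],st["finger_gap"],st["joint_pos"].round(1))
goto((.56,.13,.24),5)
E
```

```text
4.4833 [0.55913578 0.12862138 0.23808986] [-0.36415469  0.24356518 -1.89089362] 0.011735679499299384 [ 13.4  29.9 -46.6 109.4  27.2  52.4  48.2]
t 4.53 shift cm [-0.18  0.13  0.08] turn [-0.003  -0.0006  0.0011] pos [0.5593 0.1286 0.2382] F [ 0.1 -0.2 -2.9]
```

View pics/w2.png

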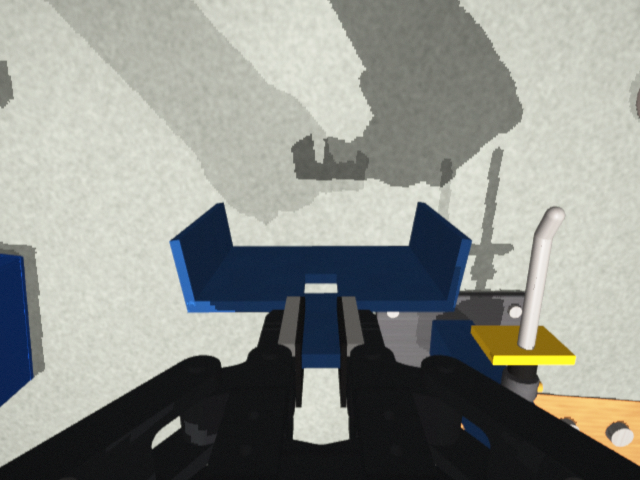

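The bracket is held squarely with its web top at row ~305, columns 188–460. The hook is clear: tip end about (555,213), bend (541,238), stop about (525,340). I'll zoom in for sub-pixel picks.

```bash
python3 - <<'E'
import numpy as np,cv2
im=np.load("pics/w2.npy");t=np.load("pics/top0.npy")
z=lambda a,s:cv2.resize(a,None,fx=s,fy=s,interpolation=cv2.INTER_CUBIC)
A=z(im[195:375,470:590],3)   #360x540
B=z(im[285:320,170:240],4)   #280x140
D=z(im[285:320,410:480],4)
T=z(t[190:270,170:210],3)    #120x240
E=z(im[280:370,290:355],2.6) #
out=np.zeros((560,790,3),np.uint8)
out[:540,:360]=A;out[:140,370:650]=B;out[150:290,370:650]=D;out[300:540,370:490]=T;out[300:300+E.shape[0],500:500+E.shape[1]]=E
cv2.imwrite("pics/c2.png",out[:,:,::-1])
E
```

```text
(no output)
```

View pics/c2.png

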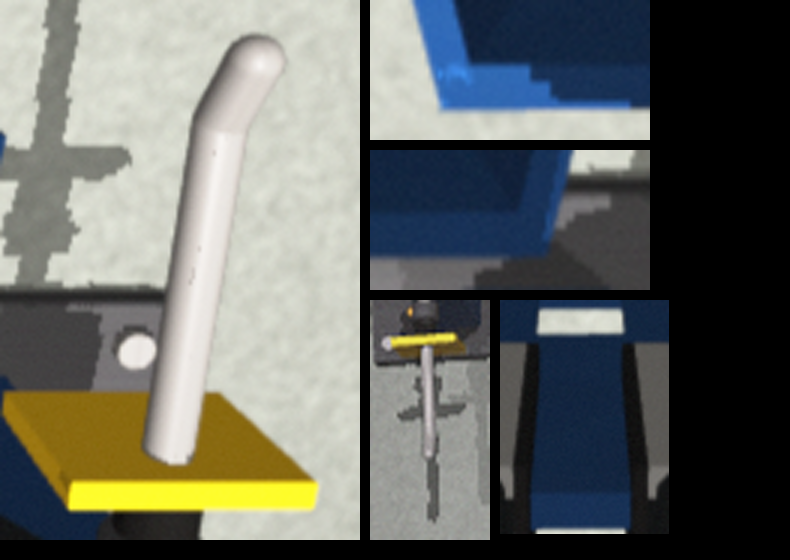

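```bash
python3 - <<'E'
from h import *
st=dict(eef_pos=np.array([0.55913578,0.12862138,0.23808986]),eef_rot=None)
s=manip.state();print(s["eef_pos"]);C=cam("wrist",s);T=cam("top")
o=lambda u,v,z:onz(C,(470+u/3,195+v/3),z).round(4)
bend=o(220,127,.15);bar=o(170,452,.15);print("bend",bend,"bar@stop",bar,"yaw",np.degrees(np.arctan2(*(bar-bend)[1::-1])))
print("tip",o(260,60,.158));a,b=o(68,481,.162),o(318,481,.162);print("stop top",a,b,np.linalg.norm(a-b))
a,b=o(4,393,.123),o(220,393,.123);print("stop bot",a,b,np.linalg.norm(a-b))
t=lambda u,v,z:onz(T,(170+(u-370)/3,190+(v-300)/3),z).round(4)
b2,b1=t(427,350,.155),t(430,440,.155);print("top: near",b1,"far",b2,np.degrees(np.arctan2(*(b2-b1)[1::-1])),"tip",t(430,452,.158))
E
```

```text
[0.55928937 0.12864873 0.23815302]
bend [0.5412 0.259  0.15  ] bar@stop [0.6127 0.2657 0.15  ] yaw 5.353342664298041
tip [0.5259 0.2585 0.158 ]
stop top [0.6145 0.2392 0.162 ] [0.6101 0.2898 0.162 ] 0.05079094407470688
stop bot [0.6154 0.2402 0.123 ] [0.6111 0.2905 0.123 ] 0.05048346263876913
top: near [0.5353 0.2579 0.155 ] far [0.6068 0.2633 0.155 ] 4.319034304230238 tip [0.5253 0.2568 0.158 ]
```

Two views agree: hook axis about (0.541, 0.2585) at the bend, yaw 5°, stop front about 72 mm from the bend, which is within the stated range. Next I'll move to just in front of the tip.

Call:
step_arm(targets=[[0,0,-3,0,0,0,1],[0,3,-6,0,0,0,1],[0,7,-6,0,0,0,1],[0,11,-6,0,0,0,1],[2,13.1,-6,0,0,0,1],[5.4,13.1,-6,0,0,0,1],[5.4,13.1,-6,0,0,0,1],[5.4,13.1,-6,0,0,0,1]])

```text
time: 5.2
eef_pos: [0.4878, 0.2543, 0.1833]
eef_rot: [-147.0, 89.8, -142.1]
force: [0.5, 0.1, -1.5]
finger_gap: 0.012
```

Call:
step_arm(targets=[[0,0,0,0,0,0,1],[0,0,0,0,0,0,1],[0,0,0,0,0,0,1]])

```text
time: 5.45
eef_pos: [0.4894, 0.2552, 0.1856]
eef_rot: [13.2, 89.9, 18.0]
force: [-0.4, 0.6, -3.0]
finger_gap: 0.0121
```

```bash
python3 - <<'E'
from h import *
goto((.4884,.2539,.1838),5)
im,C,st=snap("wrist","w3");snap("scene","s3")
s=np.load("pics/s3.npy");print(manip.state()["force"],st["joint_pos"].round(1))
a=cv2.resize(im[120:420,140:500],None,fx=1.2,fy=1.2,interpolation=3)
S=cam("scene");u,v=proj(S,(.52,.26,.15)).astype(int);b=cv2.resize(s[v-45:v+45,u-45:u+45],(360,360),interpolation=3)
cv2.imwrite("pics/c3.png",np.hstack([a,b])[:,:,::-1])
E
```

```text
t 5.45 shift cm [ 0.18 -0.12 -0.12] turn [-0.0028  0.0019 -0.0004] pos [0.4894 0.2552 0.1856] F [-0.4  0.6 -3. ]
[-0.42927621  0.08409769 -2.30882562] [ -2.9  31.8 -44.1 115.3  31.2  45.1  29.2]
```

View pics/c3.png

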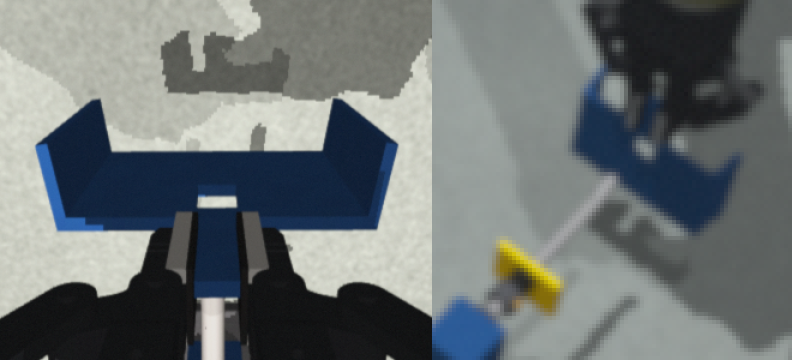

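Call:
step_arm(targets=[[0.2,-0.12,0.6,0,0,0,1],[0.2,-0.12,1.4,0,0,0,1],[0.2,-0.12,2.2,0,0,0,1],[0.2,-0.12,2.8,0,0,0,1],[0.2,-0.12,3.4,0,0,0,1],[0.2,-0.12,3.9,0,0,0,1],[0.2,-0.12,4.2,0,0,0,1],[0.2,-0.12,4.2,0,0,0,1]])

```text
time: 6.22
eef_pos: [0.5312, 0.2583, 0.1821]
eef_rot: [111.3, 90.0, 116.2]
force: [1.1, 0.1, -2.4]
finger_gap: 0.012
```

```bash
python3 - <<'E'
from h import *
goto((.5412-.010*.9962,.2585-.01*.0872,.1838),5);print(manip.state()["ft_torque"])
E
```

```text
t 6.22 shift cm [-0.17 -0.06  0.  ] turn [-0.0015 -0.0001 -0.0002] pos [0.5312 0.2583 0.1821] F [ 1.1  0.1 -2.4]
[-0.02299711 -0.01946325  0.05703023]
```

Call:
step_arm(targets=[[0,-0.05,0.6,0,0,0,1],[0.2,-0.05,1.2,0,0,0,1],[0.5,-0.05,1.8,0,0,0,1],[0.7,-0.05,2.4,0,0,0,1],[0.8,-0.05,3.0,0,0,0,1],[0.8,-0.05,3.6,0,0,0,1],[0.8,-0.05,4.2,0,0,0,1],[0.8,-0.05,4.2,0,0,0,1]])

```text
time: 6.88
eef_pos: [0.5738, 0.2613, 0.1741]
eef_rot: [36.0, 90.0, 40.9]
force: [0.5, -0.4, -3.0]
finger_gap: 0.0122
```

```bash
python3 - <<'E'
from h import *
goto((.5412+.032*.9962,.2585+.032*.0872,.1728),5);print(manip.state()["ft_torque"])
E
```

```text
t 6.88 shift cm [ 0.13  0.   -0.08] turn [-0.002   0.0005 -0.0004] pos [0.5738 0.2613 0.1741] F [ 0.5 -0.4 -3. ]
[ 0.0122845  -0.05803737 -0.03412536]
```

Call:
step_arm(targets=[[0.1,0,0.8,0,0,0,1],[0.1,0,1.6,0,0,0,1],[0.1,0,2.4,0,0,0,1],[0.1,0,3.0,0,0,0,1],[0.1,0,3.5,0,0,0,1],[0.1,0,3.8,0,0,0,1],[0.1,0,3.8,0,0,0,1]])

```text
time: 7.47
eef_pos: [0.6107, 0.2646, 0.1731]
eef_rot: [160.7, 90.0, 165.6]
force: [-0.2, -0.3, -2.0]
finger_gap: 0.0119
```

Call:
step_arm(targets=[[0,0,0.15,0,0,0,1],[0,0,0.3,0,0,0,1],[0,0,0.3,0,0,0,1],[0,0,0.3,0,0,0,1]])

```text
time: 7.8
eef_pos: [0.6126, 0.2648, 0.1731]
eef_rot: [-162.4, 89.9, -157.4]
force: [-2.6, 0.5, -2.6]
finger_gap: 0.012
```

```bash
python3 - <<'E'
from h import *
goto((.5412+.0715*.9962,.2585+.0715*.0872,.1718),5);print(manip.state()["ft_torque"])
E
```

```text
t 7.8 shift cm [ 0.13 -0.   -0.02] turn [-0.0007 -0.0011  0.0003] pos [0.6126 0.2648 0.1731] F [-2.6  0.5 -2.6]
[-0.04635933  0.62646473 -0.05680226]
```

Call:
step_arm(targets=[[0,0,0.15,0,0,0,1],[0,0,0.3,0,0,0,1],[0,0,0.4,0,0,0,1],[0,0,0.4,0,0,0,1],[0,0,0.4,0,0,0,1]])

```text
time: 8.22
eef_pos: [0.6158, 0.2651, 0.1731]
eef_rot: [-162.2, 89.8, -157.3]
force: [-7.5, -1.2, -0.3]
finger_gap: 0.0117
```

Call:
step_arm(targets=[[0,0,0.12,0,0,0,1],[0,0,0.12,0,0,0,1],[0,0,0.12,0,0,0,1],[0,0,0.12,0,0,0,1],[0,0,0.12,0,0,0,1],[0,0,0.12,0,0,0,1]])

```text
time: 8.72
eef_pos: [0.6167, 0.2652, 0.1731]
eef_rot: [-161.3, 89.8, -156.3]
force: [-8.7, -1.3, 0.4]
finger_gap: 0.0119
```

Call:
step_arm(targets=[[0,0,0,0,0,0,1],[0,0,0,0,0,0,1],[0,0,0,0,0,0,1]])

```text
time: 8.97
eef_pos: [0.6167, 0.2652, 0.1731]
eef_rot: [-161.5, 89.8, -156.6]
force: [-8.0, -1.4, 0.3]
finger_gap: 0.012
```

```bash
python3 - <<'E'
from h import *
goto((.6115,.2648,.1708),5);print(manip.state()["ft_torque"])
E
```

```text
t 8.97 shift cm [ 0.23  0.01 -0.52] turn [-0.0004 -0.003   0.001 ] pos [0.6167 0.2652 0.1731] F [-8.  -1.4  0.3]
[-0.3215075   1.9321554  -0.03122551]
```

Call:
step_arm(targets=[[0,0,0.03,0,0,0,1],[0,0,0.03,0,0,0,1],[0,0,-0.2,0,0,0,1],[0,0,-0.48,0,0,0,1],[0.1,0,-0.48,0,0,0,1],[0.2,0,-0.48,0,0,0,1],[0.2,0,-0.48,0,0,0,1]])

```text
time: 9.55
eef_pos: [0.6137, 0.265, 0.1713]
eef_rot: [115.4, 90.0, 120.4]
force: [-4.1, -0.4, -0.9]
finger_gap: 0.0121
```

```bash
python3 - <<'E'
from h import *
goto((.6115,.2648,.1708),5);print(manip.state()["ft_torque"])
E
```

```text
t 9.55 shift cm [ 0.05 -0.   -0.22] turn [-0.001  -0.0001 -0.0001] pos [0.6137 0.265  0.1713] F [-4.1 -0.4 -0.9]
[-0.10511506  1.01240892 -0.00619556]
```

Call:
step_arm(targets=[[0,0,-0.1,0,0,0,1],[0.05,0,-0.15,0,0,0,1],[0.1,0,-0.15,0,0,0,1],[0.1,0,-0.15,0,0,0,1]])

```text
time: 9.88
eef_pos: [0.6125, 0.2649, 0.1705]
eef_rot: [20.2, 90.0, 25.2]
force: [-2.4, -0.7, 1.5]
finger_gap: 0.0122
```

```bash
python3 - <<'E'
from h import *
goto((.6115,.2648,.1708),5);print(manip.state()["ft_torque"])
E
```

```text
t 9.88 shift cm [-0.03  0.   -0.1 ] turn [-0.0011  0.0007 -0.0003] pos [0.6125 0.2649 0.1705] F [-2.4 -0.7  1.5]
[-0.05045963  0.65007047 -0.08017548]
```

Call:
step_arm(targets=[[0,0,-0.1,0,0,0,1],[0,0,-0.1,0,0,0,1],[0,0,-0.1,0,0,0,0.5],[0,0,-0.1,0,0,0,0.5],[0,0,-0.1,0,0,0,0.5],[0,0,-0.1,0,0,0,0.5]])

```text
time: 10.38
eef_pos: [0.6113, 0.2646, 0.1702]
eef_rot: [18.5, 90.0, 23.4]
force: [0.7, 0.2, 0.7]
finger_gap: 0.0427
```

Call:
step_arm(targets=[[-2,0,-0.1,0,0,0,0.5],[-5,0,0,0,0,0,0.5],[-8,0,0,0,0,0,0.5],[-8,0,-2,0,0,0,0.5],[-8,0,-4,0,0,0,0.5],[-8,0,-4,0,0,0,0.5]])

```text
time: 10.88
eef_pos: [0.5681, 0.2615, 0.2511]
eef_rot: [-126.4, 90.0, -121.3]
force: [-1.2, 0.1, -0.7]
finger_gap: 0.0429
```

```bash
python3 - <<'E'
from h import *
goto((.508,-.3335,.13),19)
im,C,st=snap("wrist","w4");s=snap("scene","s4")[0]
a=cv2.resize(im[120:480,140:500],None,fx=1.1,fy=1.1,interpolation=3)
S=cam("scene");u,v=proj(S,(.6,.26,.15)).astype(int);b=cv2.resize(s[v-45:v+45,u-45:u+45],(396,396),interpolation=3)
cv2.imwrite("pics/c4.png",np.hstack([a,b])[:,:,::-1]);print(st["joint_pos"].round(1),st["finger_gap"])
E
```

```text
t 10.88 shift cm [ 12.15 -58.73 -11.25] turn [-0.243  -0.0005  0.0005] pos [0.5681 0.2615 0.2511] F [-1.2  0.1 -0.7]
[ 1.000e-01  3.260e+01 -4.590e+01  1.022e+02  2.750e+01  5.710e+01
  3.830e+01] 0.042927996298173086
```

View pics/c4.png

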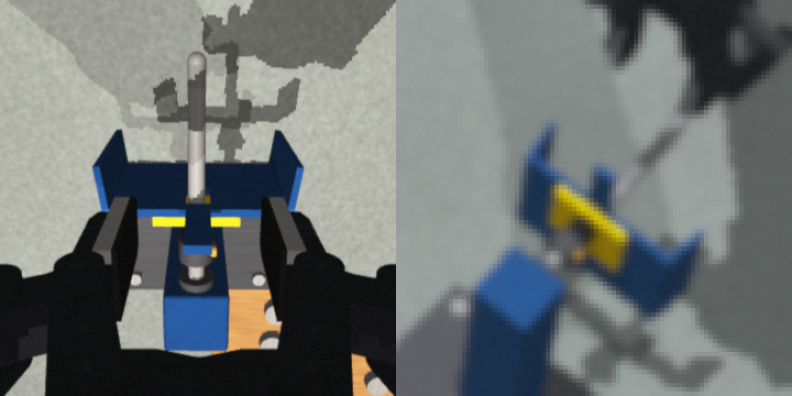

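The blue bracket hangs with its web on the stop. Next the orange one.

Call:
step_arm(targets=[[0,-30,-6,0,0,0,0.35],[0,-30,-6,0,0,0,0.35],[0,-30,-6,0,0,0,0.35],[0,-30,-6,0,0,0,0.35],[0,-30,-6,0,0,0,0.35],[0,-30,-6,0,0,0,0.35],[0,-30,-6,0,0,0,0.35],[0,-30,-6,0,0,0,0.35]])

```text
time: 11.65
eef_pos: [0.537, -0.0501, 0.2493]
eef_rot: [-129.3, 89.8, -124.8]
force: [0.3, -0.9, -0.5]
finger_gap: 0.0556
```

Call:
step_arm(targets=[[4,-28.7,-5.2,-0.243,0,0,0.35],[4,-28.7,-5.2,-0.243,0,0,0.35],[4,-28.7,-5.2,-0.243,0,0,0.35],[4,-28.7,-5.2,-0.243,0,0,0.35],[4,-28.7,-5.2,-0.243,0,0,0.35],[4,-28.7,-5.2,-0.243,0,0,0.35],[4,-28.7,-5.2,-0.243,0,0,0.35],[4,-28.7,-5.2,-0.243,0,0,0.35]])

```text
time: 12.32
eef_pos: [0.5077, -0.3434, 0.2076]
eef_rot: [-165.2, 89.8, -147.0]
force: [-0.1, -0.2, -0.6]
finger_gap: 0.0555
```

Call:
step_arm(targets=[[0,0,0,0,0,0,0.35],[0,0,0,0,0,0,0.35],[0,0,0,0,0,0,0.35]])

```text
time: 12.57
eef_pos: [0.511, -0.332, 0.2104]
eef_rot: [32.3, 90.0, 51.3]
force: [0.1, 0.7, -0.6]
finger_gap: 0.0558
```

```bash
python3 - <<'E'
from h import *
goto((.508,-.333,.081),18.8);print(manip.state()["finger_gap"],manip.state()["joint_pos"].round(1))
im,C,st=snap("wrist","w5")
h=(im[...,0].astype(int)-im[...,2]>100)&(im[...,0]>190);h[:,:60]=0
k,l,s,c=cv2.connectedComponentsWithStats(h.astype(np.uint8))
for i in range(1,k):
    if s[i,4]>30:
        print(s[i],c[i].round(1),cv2.minAreaRect(np.argwhere(l==i)[:,::-1].astype(np.float32)))
E
```

```text
t 12.57 shift cm [12.94 -0.   -0.32] turn [ 0.0027  0.0007 -0.0004] pos [ 0.511  -0.332   0.2104] F [ 0.1  0.7 -0.6]
0.055771185851027215 [ 59.7  35.3 -49.1 106.5  32.9  53.5 104.3]
[  60  102   49  149 5108] [ 78.4 169.7] ((84.0, 175.99998474121094), (47.99999237060547, 147.99996948242188), 0.0)
[243 185  57  44 570] [264.1 216.2] ((263.0860290527344, 216.71926879882812), (69.76898193359375, 32.45622634887695), 35.960514068603516)
[309 215  20   4  56] [318.6 217. ] ((318.5, 216.5), (3.0, 19.0), 90.0)
[338 220  50   9 228] [365.4 225.7] ((362.6556701660156, 225.9056854248047), (7.810752868652344, 49.488441467285156), 85.33314514160156)
```

```bash
python3 - <<'E'
from h import *
im=np.load("pics/w5.npy");C=cam("wrist",manip.state())
h=cv2.cvtColor(im,cv2.COLOR_RGB2HSV);m=cv2.inRange(h,(3,150,40),(18,255,255));m[:,:130]=0
k,l,s,c=cv2.connectedComponentsWithStats(m);i=1+np.argmax(s[1:,4])
cn=cv2.findContours((l==i).astype(np.uint8),cv2.RETR_EXTERNAL,2)[0];cn=max(cn,key=cv2.contourArea)
for p in cv2.approxPolyDP(cn,2.5,True)[:,0]:print(p,"z075",onz(C,p,.075).round(4),"z114",onz(C,p,.114).round(4),im[p[1],p[0]])
E
```

```text
[243 185] z075 [ 0.4996 -0.3912  0.075 ] z114 [ 0.4915 -0.3861  0.114 ] [200 121  78]
[251 227] z075 [ 0.5262 -0.3777  0.075 ] z114 [ 0.5144 -0.3746  0.114 ] [247 153  75]
[296 227] z075 [ 0.5159 -0.3478  0.075 ] z114 [ 0.5055 -0.3489  0.114 ] [249 142  44]
[299 229] z075 [ 0.5166 -0.3454  0.075 ] z114 [ 0.5061 -0.3468  0.114 ] [115  57  27]
[298 244] z075 [ 0.5273 -0.3426  0.075 ] z114 [ 0.5153 -0.3444  0.114 ] [196 121  75]
[338 243] z075 [ 0.5173 -0.316   0.075 ] z114 [ 0.5067 -0.3215  0.114 ] [147  71  31]
[337 229] z075 [ 0.5078 -0.3201  0.075 ] z114 [ 0.4986 -0.325   0.114 ] [117  55  24]
[340 227] z075 [ 0.5058 -0.3186  0.075 ] z114 [ 0.4969 -0.3237  0.114 ] [237 129  38]
[384 228] z075 [ 0.4964 -0.2891  0.075 ] z114 [ 0.4888 -0.2984  0.114 ] [206 122  71]
[393 189] z075 [ 0.4687 -0.2935  0.075 ] z114 [ 0.465  -0.3021  0.114 ] [130  75  45]
[385 178] z075 [ 0.4635 -0.3014  0.075 ] z114 [ 0.4605 -0.309   0.114 ] [106  64  43]
[375 173] z075 [ 0.4626 -0.3091  0.075 ] z114 [ 0.4597 -0.3155  0.114 ] [95 44 18]
[368 202] z075 [ 0.4827 -0.3064  0.075 ] z114 [ 0.477  -0.3132  0.114 ] [105  45  16]
[269 202] z075 [ 0.505 -0.371  0.075] z114 [ 0.4962 -0.3688  0.114 ] [102  42  10]
[263 173] z075 [ 0.4873 -0.3806  0.075 ] z114 [ 0.481 -0.377  0.114] [87 53 34]
```

Call:
step_arm(targets=[[4,-0.1,-0.27,0,0,0,0.35],[8,-0.1,-0.27,0,0,0,0.35],[11,-0.1,-0.27,0,0,0,0.35],[12.8,-0.1,-0.27,0,0,0,0.35],[12.8,-0.1,-0.27,0,0,0,0.35],[12.8,-0.1,-0.27,0,0,0,0.35]])

```text
time: 13.12
eef_pos: [0.5086, -0.3336, 0.0823]
eef_rot: [108.4, 89.9, 127.4]
force: [0.6, 0.5, 0.9]
finger_gap: 0.0553
```

Call:
step_arm(targets=[[0,0,0,0,0,0,1],[0,0,0,0,0,0,1],[0,0,0,0,0,0,1],[0,0,0,0,0,0,1],[0,0,0,0,0,0,1],[0,0,0,0,0,0,1],[0,0,0,0,0,0,1]])

```text
time: 13.7
eef_pos: [0.5091, -0.335, 0.0841]
eef_rot: [-42.2, 89.8, -23.4]
force: [-1.1, 2.9, 7.7]
finger_gap: 0.024
```

```bash
python3 - <<'E'
from h import *
goto((.45,0,.26),5);print(manip.state()["finger_gap"])
E
```

```text
t 13.7 shift cm [-17.64  33.58   5.28] turn [0.2422 0.0023 0.0016] pos [ 0.5091 -0.335   0.0841] F [-1.1  2.9  7.7]
0.024006398320112445
```

Call:
step_arm(targets=[[-4,0,0,0,0,0,1],[-8,0,0,0,0,0,1],[-12,3,1,0,0,0,1],[-15.6,6,2,0,0,0,1],[-15.6,10,3.2,0,0,0,1],[-15.6,14,4.4,0,0,0,1],[-15.6,18,5.6,0,0,0,1],[-15.6,22,6.8,0,0,0,1]])

```text
time: 14.37
eef_pos: [0.5013, -0.1152, 0.2395]
eef_rot: [-56.1, 89.9, -37.3]
force: [-0.1, 0.2, -1.1]
finger_gap: 0.0241
```

Call:
step_arm(targets=[[0,4,1.1,0.03,0,0,1],[0,8,2.2,0.07,0,0,1],[0,12,3.3,0.11,0,0,1],[0,16,4.4,0.15,0,0,1],[0,20,5.5,0.19,0,0,1],[0,24,6.6,0.242,0,0,1],[0,28,7.7,0.242,0,0,1],[0,31,8.8,0.242,0,0,1]])

```text
time: 15.03
eef_pos: [0.4837, 0.2088, 0.2394]
eef_rot: [25.5, 89.9, 30.6]
force: [1.2, -0.1, -0.5]
finger_gap: 0.024
```

```bash
python3 - <<'E'
from h import *
goto((.486,.2537,.1855),5);print(manip.state()["finger_gap"])
E
```

```text
t 15.03 shift cm [5.4  4.45 0.62] turn [ 0.0018  0.0018 -0.0009] pos [0.4837 0.2088 0.2394] F [ 1.2 -0.1 -0.5]
0.024025800785826487
```

Call:
step_arm(targets=[[0,2,0.3,0,0,0,1],[1,4,0.6,0,0,0,1],[3.5,4.4,0.6,0,0,0,1],[5.3,4.4,0.6,0,0,0,1],[5.3,4.4,0.6,0,0,0,1],[5.3,4.4,0.6,0,0,0,1],[5.3,4.4,0.6,0,0,0,1]])

```text
time: 15.62
eef_pos: [0.4873, 0.2497, 0.1865]
eef_rot: [19.0, 89.9, 24.0]
force: [0.1, -1.1, -2.1]
finger_gap: 0.0238
```

```bash
cat >> h.py <<'E'
def inhand(im,m,W):
    k,l,s,c=cv2.connectedComponentsWithStats(m);i=1+np.argmax(s[1:,4])
    cn=max(cv2.findContours((l==i).astype(np.uint8),cv2.RETR_EXTERNAL,2)[0],key=cv2.contourArea)
    for p in cv2.approxPolyDP(cn,2.5,True)[:,0]:print(p,end=" ")
    print()
def corner2tool(a,b,W):
    K,_,_=cam("top");c=manip.get_calibration("wrist");H=np.array(c["hand_eye"]);d=c["fx"]*W/np.hypot(a[0]-b[0],a[1]-b[1])
    for p in(a,b):
        q=H@np.array([(p[0]-c["cx"])/c["fx"]*d,(p[1]-c["cy"])/c["fy"]*d,d,1]);print("tool mm",(q[:3]*1000).round(1))
E
python3 - <<'E'
from h import *
goto((.486,.2537,.1855),5)
im,C,st=snap("wrist","w6")
h=cv2.cvtColor(im,cv2.COLOR_RGB2HSV);inhand(im,cv2.inRange(h,(3,150,40),(18,255,255)),.095)
E
```

```text
t 15.62 shift cm [ 0.1   0.41 -0.1 ] turn [-0.0004  0.0012 -0.0004] pos [0.4873 0.2497 0.1865] F [ 0.1 -1.1 -2.1]
[189 243] [203 304] [206 304] [205 312] [251 314] [265 310] [270 296] [289 298] [282 355] [284 370] [358 370] [352 299] [371 296] [376 310] [390 314] [436 313] [453 243] [411 205] [407 205] [398 248] [246 248] [236 205] [229 206]
```

Call:
step_arm(targets=[[0.1,0.35,-0.1,0,0,0,1],[0.1,0.35,-0.1,0,0,0,1],[0.1,0.35,-0.1,0,0,0,1],[0.1,0.35,-0.1,0,0,0,1]])

```text
time: 16.0
eef_pos: [0.4857, 0.253, 0.1846]
eef_rot: [9.9, 90.0, 14.9]
force: [-0.8, 0.0, -0.8]
finger_gap: 0.0244
```

```bash
python3 - <<'E'
from h import *
goto((.486,.2537,.1855),5)
E
```

```text
t 16.0 shift cm [-0.09  0.07  0.03] turn [-0.0002  0.0006 -0.0001] pos [0.4857 0.253  0.1846] F [-0.8  0.  -0.8]
```

Call:
step_arm(targets=[[-0.05,0.07,0.8,0,0,0,1],[-0.05,0.07,1.6,0,0,0,1],[-0.05,0.07,2.4,0,0,0,1],[-0.05,0.07,3.1,0,0,0,1],[-0.05,0.07,3.7,0,0,0,1],[-0.05,0.07,4.2,0,0,0,1],[-0.05,0.07,4.5,0,0,0,1],[-0.05,0.07,4.5,0,0,0,1]])

```text
time: 16.67
eef_pos: [0.531, 0.2576, 0.1845]
eef_rot: [139.5, 90.0, 144.4]
force: [-0.1, -1.2, -1.3]
finger_gap: 0.0236
```

```bash
python3 - <<'E'
from h import *
goto((.5412-.011*.9962,.2585-.011*.0872,.1850),5)
E
```

```text
t 16.67 shift cm [-0.05 -0.   -0.08] turn [-0.0006 -0.0002 -0.0002] pos [0.531  0.2576 0.1845] F [-0.1 -1.2 -1.3]
```

Call:
step_arm(targets=[[0,0,0.6,0,0,0,1],[0.3,0,1.2,0,0,0,1],[0.6,0,1.8,0,0,0,1],[0.9,0,2.4,0,0,0,1],[1.0,0,3.0,0,0,0,1],[1.0,0,3.6,0,0,0,1],[1.0,0,4.0,0,0,0,1],[1.0,0,4.0,0,0,0,1]])

```text
time: 17.33
eef_pos: [0.5713, 0.2612, 0.1746]
eef_rot: [51.0, 90.0, 55.9]
force: [-0.0, 1.0, -0.4]
finger_gap: 0.0238
```

```bash
python3 - <<'E'
from h import *
goto((.5412+.030*.9962,.2585+.030*.0872,.1745),5)
im,C,st=snap("wrist","w7")
a=cv2.resize(im[170:420,160:480],None,fx=2.4,fy=2.4,interpolation=3);cv2.imwrite("pics/c7.png",a[:,:,::-1])
E
```

```text
t 17.33 shift cm [ 0.01 -0.01 -0.02] turn [-0.0008  0.0003 -0.0004] pos [0.5713 0.2612 0.1746] F [-0.   1.  -0.4]
```

View pics/c7.png

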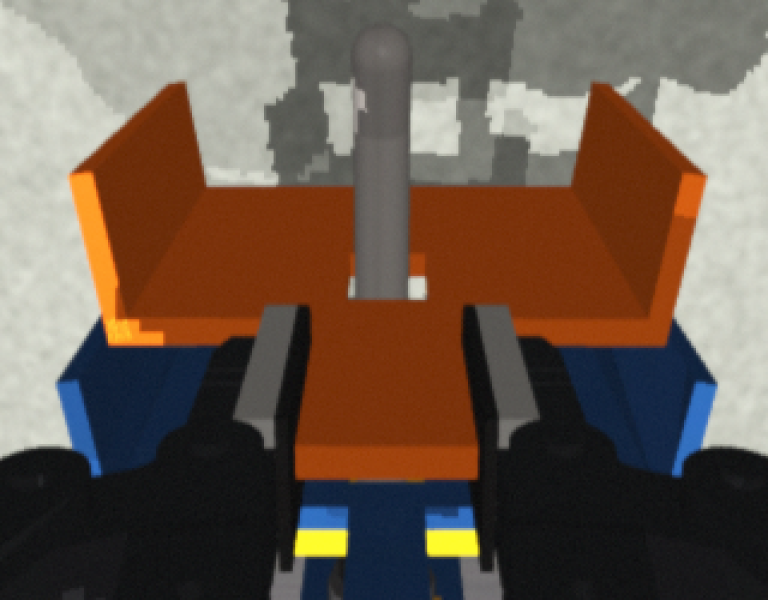

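The orange bracket is on the bar: slot at crop columns 350–427, bar 357–410. It is centred with blue behind it (mid 388 against 387).

Call:
step_arm(targets=[[0,-0.03,0.6,0,0,0,1],[0,-0.03,1.2,0,0,0,1],[0.05,-0.03,1.8,0,0,0,1],[0.05,-0.03,2.3,0,0,0,1],[0.05,-0.03,2.8,0,0,0,1],[0.05,-0.03,3.2,0,0,0,1],[0.05,-0.03,3.2,0,0,0,1]])

```text
time: 17.97
eef_pos: [0.6031, 0.2636, 0.1741]
eef_rot: [43.3, 90.0, 48.3]
force: [0.8, -0.5, -0.6]
finger_gap: 0.0239
```

Call:
step_arm(targets=[[0,0,0.15,0,0,0,1],[0,0,0.3,0,0,0,1],[0,0,0.3,0,0,0,1],[0,0,0.3,0,0,0,1]])

```text
time: 18.3
eef_pos: [0.605, 0.2639, 0.1742]
eef_rot: [-164.0, 90.0, -159.0]
force: [0.9, -1.1, -1.5]
finger_gap: 0.0238
```

```bash
python3 - <<'E'
from h import *
goto((.5412+.0655*.9962,.2585+.0655*.0872,.1740),5);print(manip.state()["ft_torque"])
E
```

```text
t 18.3 shift cm [0.02 0.02 0.15] turn [ 0.0001 -0.0002  0.    ] pos [0.605  0.2639 0.1742] F [ 0.9 -1.1 -1.5]
[0.04973432 0.0189186  0.00072437]
```

Call:
step_arm(targets=[[0,0,0.15,0,0,0,1],[0,0,0.3,0,0,0,1],[0,0,0.4,0,0,0,1],[0,0,0.4,0,0,0,1],[0,0,0.4,0,0,0,1]])

```text
time: 18.72
eef_pos: [0.6077, 0.2642, 0.1742]
eef_rot: [-161.4, 89.9, -156.4]
force: [-5.4, -0.7, 1.1]
finger_gap: 0.0241
```

```bash
python3 - <<'E'
from h import *
goto((.5412+.0655*.9962,.2585+.0655*.0872,.1740),5);print(manip.state()["ft_torque"])
E
```

```text
t 18.72 shift cm [ 0.02  0.02 -0.12] turn [ 0.0004 -0.0024  0.0008] pos [0.6077 0.2642 0.1742] F [-5.4 -0.7  1.1]
[-0.28557927  1.39510544 -0.0383236 ]
```

Call:
step_arm(targets=[[0,0,0.15,0,0,0,1],[0,0,0.25,0,0,0,1],[0,0,0.25,0,0,0,1],[0,0,0.25,0,0,0,1]])

```text
time: 19.05
eef_pos: [0.6094, 0.2643, 0.1742]
eef_rot: [-161.4, 89.8, -156.3]
force: [-8.5, -1.5, 4.0]
finger_gap: 0.0239
```

Call:
step_arm(targets=[[0,0,0.05,0,0,0,1],[0,0,0.05,0,0,0,1],[0,0,0.05,0,0,0,1],[0,0,0.05,0,0,0,1],[0,0,0.05,0,0,0,1],[0,0,0.05,0,0,0,1]])

```text
time: 19.55
eef_pos: [0.6096, 0.2643, 0.1742]
eef_rot: [-160.4, 89.8, -155.3]
force: [-9.5, -1.9, 5.1]
finger_gap: 0.0238
```

Call:
step_arm(targets=[[0,0,0,0,0,0,1],[0,0,0,0,0,0,1],[0,0,-0.2,0,0,0,1],[0,0,-0.4,0,0,0,1],[0.05,0,-0.5,0,0,0,1],[0.1,0,-0.5,0,0,0,1],[0.1,0,-0.5,0,0,0,1]])

```text
time: 20.13
eef_pos: [0.6071, 0.2641, 0.1732]
eef_rot: [102.9, 90.0, 107.9]
force: [-0.9, -0.3, 1.1]
finger_gap: 0.0236
```

```bash
python3 - <<'E'
from h import *
goto((.6055,.264,.1724),5);print(manip.state()["ft_torque"])
E
```

```text
t 20.13 shift cm [ 0.08  0.01 -0.16] turn [-0.0001 -0.     -0.    ] pos [0.6071 0.2641 0.1732] F [-0.9 -0.3  1.1]
[-0.03478515  0.56524885 -0.04444113]
```

Call:
step_arm(targets=[[0.05,0,0,0,0,0,1],[0.08,0,0,0,0,0,1],[0.08,0,0,0,0,0,1],[0.08,0,0,0,0,0,1]])

```text
time: 20.47
eef_pos: [0.6071, 0.2641, 0.1723]
eef_rot: [158.4, 90.0, 163.4]
force: [-2.3, 0.4, -0.6]
finger_gap: 0.024
```

Call:
step_arm(targets=[[0,0,0,0,0,0,0.35],[0,0,0,0,0,0,0.35],[0,0,0,0,0,0,0.35],[0,0,0,0,0,0,0.35],[0,0,0,0,0,0,0.35]])

```text
time: 20.88
eef_pos: [0.6074, 0.2641, 0.1725]
eef_rot: [18.2, 90.0, 23.1]
force: [-0.6, -0.3, 0.2]
finger_gap: 0.0556
```

Call:
step_arm(targets=[[-2,0,0,0,0,0,0.35],[-5,0,0,0,0,0,0.35],[-8,0,0,0,0,0,0.35],[-8,0,-2,0,0,0,0.35],[-8,0,-4,0,0,0,0.35],[-8,0,-4,0,0,0,0.35]])

```text
time: 21.38
eef_pos: [0.5641, 0.2609, 0.2533]
eef_rot: [-116.9, 90.0, -111.7]
force: [-0.6, -0.8, 0.1]
finger_gap: 0.0556
```

```bash
python3 - <<'E'
from h import *
goto((.507,-.2035,.21),9.3)
im,C,st=snap("wrist","w8");s=snap("scene","s8")[0]
a=cv2.resize(im[120:480,140:500],None,fx=1.1,fy=1.1,interpolation=3)
S=cam("scene");u,v=proj(S,(.6,.26,.15)).astype(int);b=cv2.resize(s[v-45:v+45,u-45:u+45],(396,396),interpolation=3)
cv2.imwrite("pics/c8.png",np.hstack([a,b])[:,:,::-1]);print(st["joint_pos"].round(1),st["finger_gap"])
h=cv2.cvtColor(im,cv2.COLOR_RGB2HSV);inhand(im,cv2.inRange(h,(3,150,40),(18,255,255)),.095);inhand(im,mask(im,"blue"),.1)
E
```

```text
t 21.38 shift cm [  4.36 -45.74  -9.84] turn [-0.0726 -0.0003  0.0006] pos [0.5641 0.2609 0.2533] F [-0.6 -0.8  0.1]
[  0.2  32.3 -46.2 102.5  27.3  57.1  38.2] 0.05561372724874709
[235 271] [246 315] [297 315] [295 349] [342 350] [341 316] [395 316] [405 273] [386 239] [382 240] [376 269] [327 270] [327 296] [332 298] [330 304] [308 303] [310 269] [266 268] [259 238] [254 240] 
[290 388] [290 438] [302 441] [345 440] [346 391] [291 391]
```

```bash
python3 - <<'E'
from h import *
C=cam("wrist",manip.state())
B=np.array([.5412,.2585,0]);u=np.array([.9962,.0872,0]);v=np.array([-.0872,.9962,0])
for p,z in(((246,315),.163),((395,316),.163),((295,349),.202),((342,350),.202)):
    X=onz(C,p,z)-B;print(p,"s",(X@u*1000).round(1),"y",(X@v*1000).round(1))
im=np.load("pics/w8.npy")
for c in(262,285,380):print(c,[tuple(im[r,c]) for r in range(308,332,2)])
E
```

```text
(246, 315) s 70.5 y -46.4
(395, 316) s 71.1 y 47.2
(295, 349) s 70.9 y -13.3
(342, 350) s 71.5 y 11.9
262 [(np.uint8(164), np.uint8(71), np.uint8(15)), (np.uint8(248), np.uint8(143), np.uint8(30)), (np.uint8(250), np.uint8(147), np.uint8(33)), (np.uint8(249), np.uint8(146), np.uint8(32)), (np.uint8(180), np.uint8(119), np.uint8(123)), (np.uint8(44), np.uint8(99), np.uint8(170)), (np.uint8(45), np.uint8(100), np.uint8(171)), (np.uint8(47), np.uint8(97), np.uint8(167)), (np.uint8(99), np.uint8(100), np.uint8(107)), (np.uint8(102), np.uint8(99), np.uint8(100)), (np.uint8(104), np.uint8(101), np.uint8(101)), (np.uint8(106), np.uint8(104), np.uint8(106))]
285 [(np.uint8(140), np.uint8(61), np.uint8(13)), (np.uint8(249), np.uint8(144), np.uint8(33)), (np.uint8(250), np.uint8(147), np.uint8(32)), (np.uint8(250), np.uint8(148), np.uint8(32)), (np.uint8(213), np.uint8(124), np.uint8(119)), (np.uint8(40), np.uint8(96), np.uint8(169)), (np.uint8(43), np.uint8(98), np.uint8(172)), (np.uint8(77), np.uint8(113), np.uint8(166)), (np.uint8(248), np.uint8(242), np.uint8(56)), (np.uint8(249), np.uint8(243), np.uint8(40)), (np.uint8(249), np.uint8(243), np.uint8(38)), (np.uint8(248), np.uint8(241), np.uint8(44))]
380 [(np.uint8(106), np.uint8(44), np.uint8(6)), (np.uint8(234), np.uint8(115), np.uint8(22)), (np.uint8(249), np.uint8(139), np.uint8(25)), (np.uint8(249), np.uint8(139), np.uint8(24)), (np.uint8(240), np.uint8(133), np.uint8(52)), (np.uint8(68), np.uint8(97), np.uint8(160)), (np.uint8(43), np.uint8(96), np.uint8(165)), (np.uint8(42), np.uint8(94), np.uint8(163)), (np.uint8(83), np.uint8(98), np.uint8(120)), (np.uint8(98), np.uint8(95), np.uint8(97)), (np.uint8(96), np.uint8(93), np.uint8(95)), (np.uint8(95), np.uint8(95), np.uint8(96))]
```

View pics/c8.png

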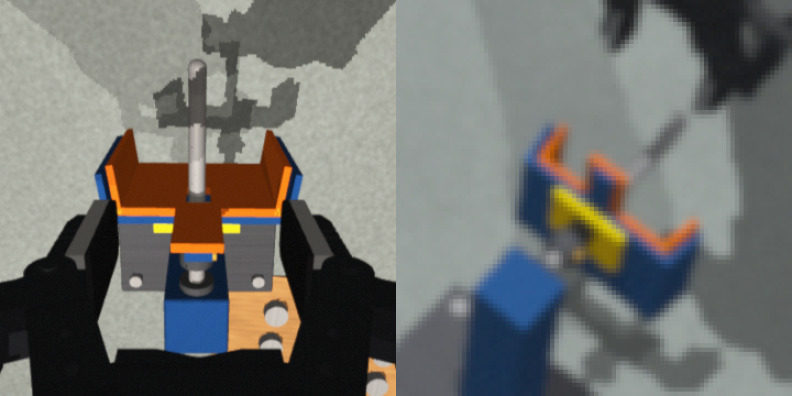

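The orange bracket is nested flat in the blue one. Now the white one.

Call:
step_arm(targets=[[0,-30,-6.4,0,0,0,0.2],[0,-30,-6.4,0,0,0,0.2],[0,-30,-6.4,0,0,0,0.2],[0,-30,-6.4,0,0,0,0.2],[0,-30,-6.4,0,0,0,0.2],[0,-30,-6.4,0,0,0,0.2],[0,-30,-6.4,0,0,0,0.2],[0,-30,-6.4,0,0,0,0.2]])

```text
time: 22.15
eef_pos: [0.5292, -0.0509, 0.2516]
eef_rot: [-129.5, 89.8, -124.9]
force: [0.7, -0.1, -0.0]
finger_gap: 0.0681
```

Call:
step_arm(targets=[[2,-4,-0.9,-0.03,0,0,0.2],[4.3,-8,-1.8,-0.07,0,0,0.2],[4.3,-12,-2.6,-0.073,0,0,0.2],[4.3,-15.7,-3.4,-0.073,0,0,0.2],[4.3,-15.7,-3.4,-0.073,0,0,0.2],[4.3,-15.7,-3.4,-0.073,0,0,0.2],[4.3,-15.7,-3.4,-0.073,0,0,0.2],[4.3,-15.7,-3.4,-0.073,0,0,0.2]])

```text
time: 22.82
eef_pos: [0.5102, -0.2019, 0.2097]
eef_rot: [28.2, 89.9, 37.5]
force: [-0.5, 0.4, -0.6]
finger_gap: 0.0683
```

```bash
python3 - <<'E'
from h import *
goto((.5067,-.2037,.082),9.3);print(manip.state()["finger_gap"])
im,C,st=snap("wrist","w9")
g=im.astype(int);m=(((g.min(2)>215)).astype(np.uint8)*255);m[380:]=0
k,l,s,c=cv2.connectedComponentsWithStats(m)
for i in range(1,k):
    if s[i,4]>40:
        cn=max(cv2.findContours((l==i).astype(np.uint8),cv2.RETR_EXTERNAL,2)[0],key=cv2.contourArea)
        print(s[i]);
        for p in cv2.approxPolyDP(cn,2,True)[:,0]:print("  ",p,onz(C,p,.075)[:2].round(4),onz(C,p,.114)[:2].round(4))
E
```

```text
t 22.82 shift cm [12.77 -0.13 -0.39] turn [-0.0005  0.0009 -0.0005] pos [ 0.5102 -0.2019  0.2097] F [-0.5  0.4 -0.6]
0.06826287498985158
[252 184  39  44 412]
   [252 185] [ 0.4877 -0.2521] [ 0.4807 -0.2466]
   [260 227] [ 0.516  -0.2432] [ 0.5051 -0.2389]
   [287 227] [ 0.513  -0.2245] [ 0.5025 -0.2229]
   [290 221] [ 0.5084 -0.223 ] [ 0.4985 -0.2217]
   [263 220] [ 0.5107 -0.2417] [ 0.5005 -0.2377]
   [256 184] [ 0.4865 -0.2495] [ 0.4797 -0.2444]
[309 213  19   4  45]
   [309 215] [ 0.502  -0.2106] [ 0.493 -0.211]
   [327 216] [ 0.5007 -0.1982] [ 0.4919 -0.2003]
   [315 213] [ 0.4999 -0.2067] [ 0.4912 -0.2077]
   [314 216] [ 0.5021 -0.2071] [ 0.4931 -0.208 ]
[347 220  22   7  97]
   [368 226] [ 0.5031 -0.1687] [ 0.494  -0.1749]
   [361 220] [ 0.4996 -0.1743] [ 0.491  -0.1798]
   [352 223] [ 0.5028 -0.1801] [ 0.4937 -0.1848]
   [351 226] [ 0.505  -0.1804] [ 0.4956 -0.185 ]
   [347 222] [ 0.5026 -0.1837] [ 0.4936 -0.1879]
   [348 226] [ 0.5053 -0.1825] [ 0.4959 -0.1868]
[305 236  44   7 142]
   [305 241] [ 0.521  -0.2105] [ 0.5094 -0.2109]
   [348 242] [ 0.5168 -0.1804] [ 0.5058 -0.185 ]
   [338 239] [ 0.5158 -0.1877] [ 0.5049 -0.1913]
   [337 242] [ 0.5181 -0.188 ] [ 0.5069 -0.1916]
   [319 240] [ 0.5187 -0.2009] [ 0.5074 -0.2026]
   [314 236] [ 0.5164 -0.2048] [ 0.5054 -0.206 ]
```

Call:
step_arm(targets=[[4,-0.13,-0.38,-0.005,0,0,0.2],[8,-0.13,-0.38,-0.005,0,0,0.2],[11,-0.13,-0.38,-0.005,0,0,0.2],[12.7,-0.13,-0.38,-0.005,0,0,0.2],[12.7,-0.13,-0.38,-0.005,0,0,0.2],[12.7,-0.13,-0.38,-0.005,0,0,0.2]])

```text
time: 23.37
eef_pos: [0.5063, -0.2034, 0.0824]
eef_rot: [128.3, 89.9, 137.9]
force: [-0.7, -0.4, 0.4]
finger_gap: 0.0683
```

Call:
step_arm(targets=[[0,0,0,0,0,0,1],[0,0,0,0,0,0,1],[0,0,0,0,0,0,1],[0,0,0,0,0,0,1],[0,0,0,0,0,0,1],[0,0,0,0,0,0,1],[0,0,0,0,0,0,1]])

```text
time: 23.95
eef_pos: [0.507, -0.2049, 0.0842]
eef_rot: [-20.4, 89.8, -10.9]
force: [-0.4, 2.0, 5.8]
finger_gap: 0.0363
```

```bash
python3 - <<'E'
from h import *
goto((.484,.2535,.24),5);print(manip.state()["finger_gap"])
E
```

```text
t 23.95 shift cm [-15.61  45.57   5.32] turn [0.0781 0.003  0.001 ] pos [ 0.507  -0.2049  0.0842] F [-0.4  2.   5.8]
0.03634928767233234
```

Call:
step_arm(targets=[[-4,0,0,0,0,0,1],[-8,0,0,0,0,0,1],[-12,2,0.3,0,0,0,1],[-15.6,5,0.6,0,0,0,1],[-15.6,9,1,0,0,0,1],[-15.6,13,1.4,0,0,0,1],[-15.6,17,1.8,0,0,0,1],[-15.6,20,2.2,0,0,0,1]])

```text
time: 24.62
eef_pos: [0.494, -0.0013, 0.24]
eef_rot: [-15.0, 89.9, -5.5]
force: [0.2, -0.4, -1.8]
finger_gap: 0.0359
```

Call:
step_arm(targets=[[0,4,0.4,0.02,0,0,1],[0,8,0.8,0.04,0,0,1],[0,12,1.3,0.06,0,0,1],[0,16,1.9,0.078,0,0,1],[0,20,2.5,0.078,0,0,1],[0,23,3,0.078,0,0,1],[0,25.5,3.1,0.078,0,0,1],[0,25.5,3.1,0.078,0,0,1]])

```text
time: 25.28
eef_pos: [0.482, 0.2586, 0.24]
eef_rot: [65.0, 89.7, 70.4]
force: [0.5, 0.7, -1.4]
finger_gap: 0.036
```

```bash
python3 - <<'E'
from h import *
goto((.486,.2537,.1855),5);print(manip.state()["finger_gap"])
E
```

```text
t 25.28 shift cm [ 5.45 -0.55  0.34] turn [ 0.0063  0.0021 -0.0045] pos [0.482  0.2586 0.24  ] F [ 0.5  0.7 -1.4]
0.035990205489664896
```

Call:
step_arm(targets=[[0,0,0,0.003,0,0,1],[2,0,0.2,0.003,0,0,1],[4,0,0.2,0.003,0,0,1],[5.4,0,0.2,0.003,0,0,1],[5.4,0,0.2,0.003,0,0,1],[5.4,0,0.2,0.003,0,0,1]])

```text
time: 25.78
eef_pos: [0.4854, 0.2511, 0.1845]
eef_rot: [-131.1, 89.9, -126.4]
force: [-0.7, -0.2, -1.1]
finger_gap: 0.0359
```

```bash
python3 - <<'E'
from h import *
goto((.486,.2537,.1855),5)
im,C,st=snap("wrist","w10")
g=im.astype(int)
m=((g.max(2)-g.min(2)<28)&(abs(g[...,0]-g[...,2])<26)).astype(np.uint8)
# web back top edge: bright -> anything; print row profiles near expected corners
for r in(300,304,308,312):
    print(r,"L",[int(g[r,c].mean()) for c in range(200,250,3)],"R",[int(g[r,c].mean()) for c in range(395,445,3)])
for c in(245,255,385,395):print(c,[tuple(g[r,c]) for r in range(296,324,2)])
E
```

```text
t 25.78 shift cm [-0.1   0.25  0.08] turn [-0.0045 -0.0009  0.001 ] pos [0.4854 0.2511 0.1845] F [-0.7 -0.2 -1.1]
300 L [181, 184, 181, 182, 179, 173, 155, 142, 139, 136, 103, 105, 106, 105, 105, 105, 104] R [103, 104, 105, 108, 109, 109, 109, 141, 141, 141, 102, 174, 182, 182, 169, 170, 178]
304 L [179, 176, 175, 180, 172, 169, 169, 139, 140, 141, 141, 140, 139, 142, 137, 136, 140] R [138, 139, 137, 137, 139, 138, 141, 142, 140, 141, 99, 176, 178, 174, 174, 173, 179]
308 L [180, 175, 170, 171, 178, 172, 174, 144, 142, 141, 140, 140, 141, 137, 137, 139, 137] R [138, 139, 137, 136, 140, 139, 142, 141, 142, 131, 113, 179, 171, 167, 178, 176, 174]
312 L [186, 182, 177, 172, 177, 174, 174, 230, 177, 144, 144, 143, 126, 27, 23, 20, 45] R [23, 21, 25, 96, 121, 120, 125, 121, 122, 103, 170, 182, 183, 179, 175, 177, 176]
245 [(np.int64(114), np.int64(106), np.int64(94)), (np.int64(113), np.int64(104), np.int64(94)), (np.int64(114), np.int64(105), np.int64(96)), (np.int64(133), np.int64(123), np.int64(111)), (np.int64(148), np.int64(137), np.int64(125)), (np.int64(150), np.int64(139), np.int6
[... 1554 characters left out ...]
np.int64(69)), (np.int64(72), np.int64(70), np.int64(68))]
395 [(np.int64(111), np.int64(104), np.int64(93)), (np.int64(112), np.int64(105), np.int64(94)), (np.int64(112), np.int64(105), np.int64(94)), (np.int64(148), np.int64(138), np.int64(124)), (np.int64(150), np.int64(139), np.int64(126)), (np.int64(150), np.int64(140), np.int64(127)), (np.int64(150), np.int64(139), np.int64(127)), (np.int64(120), np.int64(112), np.int64(103)), (np.int64(23), np.int64(24), np.int64(23)), (np.int64(18), np.int64(19), np.int64(20)), (np.int64(37), np.int64(38), np.int64(37)), (np.int64(60), np.int64(59), np.int64(57)), (np.int64(71), np.int64(68), np.int64(67)), (np.int64(72), np.int64(70), np.int64(67))]
```

Call:
step_arm(targets=[[-0.05,0.2,0,-0.004,0,0,1],[-0.05,0.2,0,-0.004,0,0,1],[-0.05,0.2,0,-0.004,0,0,1],[-0.05,0.2,0,-0.004,0,0,1]])

```text
time: 26.17
eef_pos: [0.4854, 0.2546, 0.1855]
eef_rot: [11.8, 89.9, 16.9]
force: [-0.1, -0.1, -1.8]
finger_gap: 0.0361
```

```bash
python3 - <<'E'
from h import *
goto((.486,.2534,.1848),5)
im,C,st=snap("wrist","w11")
g=im.astype(int)
for r in(388,396,404):print(r,[int(g[r,c].mean()) for c in range(290,352,2)])
E
```

```text
t 26.17 shift cm [ 0.07 -0.13  0.05] turn [ 0.0008  0.0009 -0.0002] pos [0.4854 0.2546 0.1855] F [-0.1 -0.1 -1.8]
388 [99, 97, 98, 97, 97, 82, 81, 80, 80, 126, 167, 179, 182, 179, 180, 176, 165, 147, 106, 77, 75, 53, 54, 51, 50, 52, 53, 51, 52, 53, 52]
396 [90, 84, 83, 79, 81, 82, 81, 81, 79, 124, 174, 192, 197, 198, 199, 193, 179, 153, 101, 54, 53, 52, 51, 51, 51, 53, 52, 53, 51, 51, 52]
404 [82, 82, 80, 81, 83, 78, 42, 41, 39, 120, 171, 189, 197, 195, 197, 192, 178, 151, 99, 37, 38, 39, 48, 51, 51, 52, 53, 52, 50, 51, 52]
```

Call:
step_arm(targets=[[0.05,-0.13,0.7,0,0,0,1],[0.05,-0.13,1.5,0,0,0,1],[0.05,-0.13,2.3,0,0,0,1],[0.05,-0.13,3.0,0,0,0,1],[0.05,-0.13,3.7,0,0,0,1],[0.05,-0.13,4.2,0,0,0,1],[0.05,-0.13,4.5,0,0,0,1],[0.05,-0.13,4.5,0,0,0,1]])

```text
time: 26.88
eef_pos: [0.5307, 0.2573, 0.1842]
eef_rot: [119.5, 90.0, 124.5]
force: [-0.5, -0.5, -0.9]
finger_gap: 0.0359
```

```bash
python3 - <<'E'
from h import *
goto((.5412-.010*.9962,.2582-.01*.0872,.1840),5)
E
```

```text
t 26.88 shift cm [0.02 0.   0.05] turn [ 0.0005 -0.0001 -0.0002] pos [0.5307 0.2573 0.1842] F [-0.5 -0.5 -0.9]
```

Call:
step_arm(targets=[[0,0,0.6,0,0,0,1],[0.3,0,1.2,0,0,0,1],[0.6,0,1.8,0,0,0,1],[0.9,0,2.4,0,0,0,1],[1.0,0,3.0,0,0,0,1],[1.0,0,3.5,0,0,0,1],[1.0,0,3.8,0,0,0,1],[1.0,0,3.8,0,0,0,1]])

```text
time: 27.55
eef_pos: [0.5687, 0.2606, 0.1743]
eef_rot: [68.1, 90.0, 73.2]
force: [0.1, 1.2, -1.5]
finger_gap: 0.036
```

```bash
python3 - <<'E'
from h import *
goto((.5412+.028*.9962,.2584+.028*.0872,.1740),5)
im,C,st=snap("wrist","w12")
h=cv2.cvtColor(im,cv2.COLOR_RGB2HSV);inhand(im,cv2.inRange(h,(3,150,40),(18,255,255)),.095)
o=cv2.inRange(h,(3,150,40),(18,255,255))
g=im.astype(int)
for r in(240,250,260,330,340):print(r,"orange",np.flatnonzero(o[r])[[0,-1]] if o[r].any() else None)
for r in(300,304,308):print(r,"L",[int(g[r,c].mean()) for c in range(206,240,2)],"R",[int(g[r,c].mean()) for c in range(405,440,2)])
for r in(250,270,285):print(r,"bar",[int(g[r,c].mean()) for c in range(296,346,2)])
E
```

```text
t 27.55 shift cm [0.03 0.02 0.04] turn [ 0.0004  0.0001 -0.0003] pos [0.5687 0.2606 0.1743] F [ 0.1  1.2 -1.5]
[270 369] [265 388] [291 390] [285 437] [317 444] [357 437] [351 390] [376 389] [371 369] 
240 orange None
250 orange None
260 orange None
330 orange [199 443]
340 orange [201 441]
300 L [187, 94, 34, 33, 39, 52, 101, 147, 149, 148, 148, 122, 110, 113, 111, 113, 112] R [116, 116, 116, 117, 116, 144, 150, 150, 148, 146, 68, 54, 34, 35, 42, 172, 183, 188]
304 L [63, 33, 32, 43, 51, 52, 63, 144, 149, 150, 148, 148, 148, 147, 147, 147, 147] R [147, 146, 146, 146, 150, 148, 148, 151, 149, 109, 53, 54, 54, 38, 29, 34, 148, 184]
308 L [34, 31, 49, 52, 53, 53, 47, 112, 163, 160, 151, 148, 147, 149, 149, 147, 148] R [149, 148, 146, 146, 151, 149, 150, 151, 149, 74, 50, 53, 52, 52, 41, 35, 33, 89]
250 bar [109, 109, 106, 111, 109, 111, 85, 77, 83, 89, 87, 89, 91, 90, 91, 87, 84, 74, 103, 109, 106, 109, 108, 109, 109]
270 bar [112, 114, 114, 116, 114, 112, 83, 76, 84, 88, 91, 87, 89, 94, 91, 89, 82, 76, 109, 115, 112, 113, 112, 113, 112]
285 bar [112, 110, 112, 111, 107, 148, 117, 79, 83, 86, 88, 88, 89, 91, 89, 88, 82, 81, 183, 190, 193, 115, 112, 113, 109]
```

Call:
step_arm(targets=[[0,0.01,0.5,0,0,0,1],[0.03,0.01,1.0,0,0,0,1],[0.03,0.01,1.5,0,0,0,1],[0.03,0.01,2.0,0,0,0,1],[0.03,0.01,2.5,0,0,0,1],[0.03,0.01,2.9,0,0,0,1],[0.03,0.01,2.9,0,0,0,1]])

```text
time: 28.18
eef_pos: [0.5978, 0.2632, 0.174]
eef_rot: [34.0, 90.0, 39.1]
force: [-1.3, -0.2, -1.7]
finger_gap: 0.0364
```

Call:
step_arm(targets=[[0,0,0.15,0,0,0,1],[0,0,0.3,0,0,0,1],[0,0,0.3,0,0,0,1],[0,0,0.3,0,0,0,1]])

```text
time: 28.52
eef_pos: [0.5997, 0.2635, 0.1741]
eef_rot: [-168.8, 90.0, -163.7]
force: [-0.6, -0.3, -1.1]
finger_gap: 0.0363
```

```bash
python3 - <<'E'
from h import *
goto((.5412+.062*.9962,.2584+.062*.0872,.1740),5);print(manip.state()["ft_torque"])
E
```

```text
t 28.52 shift cm [ 0.01 -0.    0.33] turn [ 0.0011 -0.0001  0.    ] pos [0.5997 0.2635 0.1741] F [-0.6 -0.3 -1.1]
[0.05351152 0.00047249 0.02621664]
```

Call:
step_arm(targets=[[0,0,0.15,0,0,0,1],[0,0,0.3,0,0,0,1],[0,0,0.4,0,0,0,1],[0,0,0.4,0,0,0,1],[0,0,0.4,0,0,0,1]])

```text
time: 28.93
eef_pos: [0.6024, 0.2637, 0.1741]
eef_rot: [-161.1, 89.8, -156.0]
force: [-6.8, -0.6, 1.3]
finger_gap: 0.0361
```

```bash
python3 - <<'E'
from h import *
goto((.5412+.062*.9962,.2584+.062*.0872,.1740),5);print(manip.state()["ft_torque"])
E
```

```text
t 28.93 shift cm [0.01 0.   0.06] turn [ 0.0012 -0.0025  0.0009] pos [0.6024 0.2637 0.1741] F [-6.8 -0.6  1.3]
[-0.27761035  1.32926726 -0.08097895]
```

Call:
step_arm(targets=[[0,0,0.1,0,0,0,1],[0,0,0.17,0,0,0,1],[0,0,0.17,0,0,0,1],[0,0,0.17,0,0,0,1],[0,0,0.17,0,0,0,1]])

```text
time: 29.35
eef_pos: [0.603, 0.2639, 0.1741]
eef_rot: [-159.9, 89.7, -154.8]
force: [-9.9, -2.0, 5.1]
finger_gap: 0.0359
```

```bash
python3 - <<'E'
from h import *
print(manip.state()["force"],manip.state()["eef_pos"])
snap("scene","s13");snap("wrist","w13");snap("top","t13")
for t in("scene0","s3","s4","s8","s13"):
    m=mask(np.load(f"pics/{t}.npy"),"yellow");m[:,:340]=0;m[:,400:]=0;m[:280]=0;m[350:]=0
    ys,xs=np.nonzero(m);print(t,len(xs),xs.mean().round(2),ys.mean().round(2),[int(np.percentile(xs,q)) for q in(2,98)],[int(np.percentile(ys,q)) for q in(2,98)])
S=cam("scene");a=proj(S,(.612,.2645,.15));b=proj(S,(.612+.006*.9962,.2645+.0005,.15));print("6mm ->",(b-a).round(2))
for t in("w12","w13"):
    im=np.load(f"pics/{t}.npy");m=mask(im,"yellow");k,l,s,c=cv2.connectedComponentsWithStats(m)
    print(t,[(s[i].tolist(),c[i].round(1).tolist()) for i in range(1,k) if s[i,4]>8])
for t in("top0","t13"):
    m=mask(np.load(f"pics/{t}.npy"),"yellow");ys,xs=np.nonzero(m);print(t,len(xs),xs.mean(),ys.mean()) if len(xs) else print(t,0)
E
```

```text
[-9.88844995 -1.97599789  5.06098879] [0.6029909  0.26385377 0.17413855]
scene0 94 370.12 315.67 [363, 376] [308, 323]
s3 96 370.04 315.65 [363, 376] [308, 323]
s4 120 369.83 315.98 [362, 377] [308, 324]
s8 120 369.37 316.34 [361, 376] [309, 324]
s13 123 369.32 316.34 [361, 376] [309, 324]
6mm -> [-1.39  1.48]
w12 [([263, 399, 26, 11, 254], [275.8, 403.5]), ([353, 399, 23, 11, 240], [363.7, 403.9])]
w13 []
top0 77 187.84415584415584 202.9090909090909
t13 0
```

The scene view shows the stop hardly moved. The push is being carried by friction on the bar, because the tool is also bearing down with about 5 N. I'll ease up slightly to remove the down-force while pressing.

Call:
step_arm(targets=[[-0.05,0,0,0,0,0,1],[-0.1,0,0,0,0,0,1],[-0.1,0,0,0,0,0,1],[-0.1,0,0,0,0,0,1]])

```text
time: 29.83
eef_pos: [0.6031, 0.2637, 0.1742]
eef_rot: [-165.3, 89.7, -160.2]
force: [-6.6, 0.7, -1.9]
finger_gap: 0.0357
```

```bash
cat > y.py <<'E'
from h import *
import sys
s=manip.state();print(s["force"].round(1),s["eef_pos"].round(4),s["eef_rot"].round(2),s["ft_torque"].round(2),s["finger_gap"])
snap("scene",sys.argv[1])
m=mask(np.load(f"pics/{sys.argv[1]}.npy"),"yellow");m[:,:340]=0;m[:,400:]=0;m[:280]=0;m[350:]=0
ys,xs=np.nonzero(m);print(len(xs),xs.mean().round(2),ys.mean().round(2))
E
python3 y.py s14
```

```text
[-6.6  0.7 -1.9] [0.6031 0.2637 0.1742] [-165.27   89.73 -160.18] [-0.11  1.66 -0.15] 0.03566026682114727
122 369.25 316.43
```

Call:
step_arm(targets=[[-0.03,0,0.1,0,0,0,1],[-0.06,0,0.2,0,0,0,1],[-0.06,0,0.2,0,0,0,1],[-0.06,0,0.2,0,0,0,1]])

```text
time: 30.22
eef_pos: [0.6046, 0.2639, 0.1743]
eef_rot: [-167.6, 89.7, -162.5]
force: [-7.6, 0.5, -5.8]
finger_gap: 0.036
```

```bash
python3 y.py s15
```

```text
[-7.6  0.5 -5.8] [0.6046 0.2639 0.1743] [-167.6    89.67 -162.5 ] [ 0.01  1.8  -0.09] 0.03602393699133088
120 369.04 316.9
```

Call:
step_arm(targets=[[0.02,0,0.1,0,0,0,1],[0.02,0,0.18,0,0,0,1],[0.02,0,0.18,0,0,0,1],[0.02,0,0.18,0,0,0,1]])

```text
time: 30.6
eef_pos: [0.6058, 0.264, 0.1743]
eef_rot: [-165.6, 89.6, -160.4]
force: [-10.2, -1.2, -2.3]
finger_gap: 0.0358
```

```bash
python3 y.py s16
```

```text
[-10.2  -1.2  -2.3] [0.6058 0.264  0.1743] [-165.55   89.61 -160.45] [-0.14  2.3  -0.2 ] 0.0358184269346592
123 368.89 317.13
```

Call:
step_arm(targets=[[0,0,0,0,0,0,1],[0,0,0,0,0,0,1],[0,0,0,0,0,0,1],[0,0,0,0,0,0,1],[0,0,0,0,0,0,1],[0,0,0,0,0,0,1]])

```text
time: 31.15
eef_pos: [0.6058, 0.264, 0.1743]
eef_rot: [-165.8, 89.6, -160.7]
force: [-10.3, -0.4, -2.4]
finger_gap: 0.0358
```

Call:
step_arm(targets=[[0,0,-0.1,0,0,0,1],[0,0,-0.2,0,0,0,1],[0,0,-0.3,0,0,0,1],[0,0,-0.4,0,0,0,1],[0,0,-0.5,0,0,0,1],[0,0,-0.5,0,0,0,1]])

```text
time: 31.65
eef_pos: [0.6043, 0.2639, 0.1756]
eef_rot: [-25.8, 90.0, -20.7]
force: [-3.4, -0.5, -3.4]
finger_gap: 0.0361
```

```bash
python3 y.py s17
```

```text
[-3.4 -0.5 -3.4] [0.6043 0.2639 0.1756] [-25.77  89.99 -20.72] [ 0.05  0.7  -0.09] 0.03613577735135447
119 369.07 316.87
```

Call:
step_arm(targets=[[0,0,-0.1,0,0,0,1],[0.1,0,-0.15,0,0,0,1],[0.2,0,-0.2,0,0,0,1],[0.3,0,-0.2,0,0,0,1],[0.3,0,-0.2,0,0,0,1],[0.3,0,-0.2,0,0,0,1]])

```text
time: 32.2
eef_pos: [0.6026, 0.2637, 0.1726]
eef_rot: [8.1, 90.0, 13.1]
force: [0.1, -0.7, -2.5]
finger_gap: 0.0362
```

```bash
python3 y.py s18
```

```text
[ 0.1 -0.7 -2.5] [0.6026 0.2637 0.1726] [ 8.1  89.97 13.15] [ 0.05 -0.02 -0.02] 0.03616592588630687
123 369.06 316.49
```

Call:
step_arm(targets=[[0.05,0,0.05,0,0,0,1],[0.05,0,0.1,0,0,0,1],[0.05,0,0.1,0,0,0,1],[0.05,0,0.1,0,0,0,1]])

```text
time: 32.58
eef_pos: [0.603, 0.2638, 0.172]
eef_rot: [-165.3, 90.0, -160.2]
force: [-3.3, -0.2, 0.5]
finger_gap: 0.036
```

```bash
python3 y.py s19
```

```text
[-3.3 -0.2  0.5] [0.603  0.2638 0.172 ] [-165.28   89.97 -160.22] [-0.11  0.58 -0.11] 0.03604018363469624
124 369.06 316.52
```

Call:
step_arm(targets=[[0.05,0,-0.02,0,0,0,1],[0.08,0,-0.02,0,0,0,1],[0.08,0,-0.02,0,0,0,1]])

```text
time: 32.88
eef_pos: [0.6031, 0.2639, 0.1718]
eef_rot: [-15.4, 90.0, -10.4]
force: [-3.5, -1.3, 5.8]
finger_gap: 0.0359
```

Call:
step_arm(targets=[[0,0,0,0,0,0,0.2],[0,0,0,0,0,0,0.2],[0,0,0,0,0,0,0.2],[0,0,0,0,0,0,0.2],[0,0,0,0,0,0,0.2]])

```text
time: 33.3
eef_pos: [0.6033, 0.2638, 0.1711]
eef_rot: [32.5, 90.0, 37.6]
force: [0.4, 0.4, 0.8]
finger_gap: 0.0685
```

Call:
step_arm(targets=[[-2,0,0,0,0,0,0.2],[-5,0,0,0,0,0,0.2],[-8,0,0,0,0,0,0.2],[-8,0,-2,0,0,0,0.2],[-8,0,-4,0,0,0,0.2],[-8,0,-4,0,0,0,0.2]])

```text
time: 33.8
eef_pos: [0.5601, 0.2606, 0.252]
eef_rot: [-126.5, 90.0, -121.3]
force: [-0.2, 0.1, -0.4]
finger_gap: 0.0682
```

```bash
python3 y.py s20; python3 - <<'E'
from h import *
im=snap("wrist","w20")[0]; s=np.load("pics/s20.npy")
a=cv2.resize(im[210:410,200:440],None,fx=2,fy=2,interpolation=3)
S=cam("scene");u,v=proj(S,(.6,.26,.15)).astype(int);b=cv2.resize(s[v-32:v+33,u-25:u+25],(308,400),interpolation=3)
cv2.imwrite("pics/c20.png",np.hstack([a,b])[:,:,::-1])
E
```

```text
[-0.2  0.1 -0.4] [0.5601 0.2606 0.252 ] [-126.47   89.96 -121.28] [-0.    0.05 -0.05] 0.06816630051067883
120 369.3 316.46
```

View pics/c20.png

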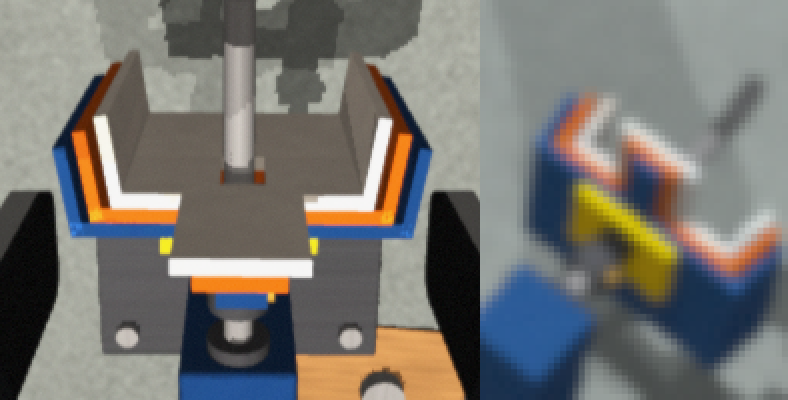

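Call:
step_arm(targets=[[-4,0,-4,0,0,0,0.2],[-4,0,-8,0,0,0,0.2],[-4,0,-8,0,0,0,0.2],[-4,0,-8,0,0,0,0.2]])

```text
time: 34.23
eef_pos: [0.4819, 0.2536, 0.2923]
eef_rot: [-20.6, 89.9, -15.4]
force: [-0.1, 0.1, 0.7]
finger_gap: 0.0683
```

```bash
python3 y.py s21; python3 -c "
from plant import manip;print(manip.job_done())"
```

```text
[-0.1  0.1  0.7] [0.4819 0.2536 0.2923] [-20.59  89.92 -15.41] [-0.03  0.    0.01] 0.06825471115381142
120 369.24 316.49
the job is handed in; nothing more can be done
None
```

All three brackets hang on the hook in the order asked: blue, then orange inside it, then white inside that. Each went on flat back first, was pressed, and was released before I fetched the next. The job was handed in at about 34 s.

- **Blue press:** the tool read about 8.7 N, and the stop gave by roughly 5 to 6 mm going by tool travel.
- **Orange press:** the tool read about 9.5 N, but some of that was probably lost to friction on the bar. I did not measure how far the stop moved during this press.
- **White press:** the first push, about 10 N, barely moved the stop because the tool was also bearing down with about 5 N. I eased up and pressed again at about 10 N. The scene camera then showed the stop about 5.5 to 6 mm in. That is roughly 8.5 N on the spring, held for over half a second and well below solid, and it loaded the whole stack.

**Last checks:** the wrist and scene pictures show the webs flat on one another against the yellow stop, with the gripper clear and its force reading near zero. Friction on the bar still holds the stop about 2 mm in. My moves kept clear of the bin, jar and carton, but I took no final picture of them.

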